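# Put the square-drive sockets away and lock the racks

## Task

Put the loose square-drive sockets away in the two bench racks: first slide the lock plates of both racks fully open by their black grips, then set every loose socket flange-down and fully home on a square post of its own size, one to a post, and last slide both lock plates fully shut over the flanges. Leave the bottle, jar, wrench and tape roll where they are.

Things in the scene. Friction and masses are not known exactly. Their poses are not given: they have to be found in the camera images.
- socketL1 (a point): loose steel square-drive socket of the larger size (may be absent), 55 mm high, about 0.18 kg: notched round flange, diameter 44, at the foot, 8 high; above it a square hub 28 x 28. A 16 x 16 square bore runs right through along the axis, sides parallel to the hub's. Point: on the axis, half-way up. z up along the bore, x and y square to the hub's flats; quarter turns are alike.
- socketL2 (a point): loose steel square-drive socket of the larger size (may be absent), 55 mm high, about 0.18 kg: notched round flange, diameter 44, at the foot, 8 high; above it a square hub 28 x 28. A 16 x 16 square bore runs right through along the axis, sides parallel to the hub's. Point: on the axis, half-way up. z up along the bore, x and y square to the hub's flats; quarter turns are alike.
- socketS1 (a point): loose steel square-drive socket of the smaller size (may be absent), 45 mm high, about 0.1 kg: notched round flange, diameter 38, at the foot, 8 high; above it a square hub 22 x 22. A 12 x 12 square bore runs right through along the axis, sides parallel to the hub's. Point: on the axis, half-way up. z up along the bore, x and y square to the hub's flats; quarter turns are alike.
- socketS2 (a point): loose steel square-drive socket of the smaller size (may be absent), 45 mm high, about 0.1 kg: notched round flange, diameter 38, at the foot, 8 high; above it a square hub 22 x 22. A 12 x 12 square bore runs right through along the axis, sides parallel to the hub's. Point: on the axis, half-way up. z up along the bore, x and y square to the hub's flats; quarter turns are alike.
- postL1 (a point): first of the two square steel posts of rackL, 14 x 14 mm, 30 high above the deck, top 8 tapering to 9 x 9. Point: on its axis, 27.5 above the deck, just where the centre of a fully seated socket comes. z up, x and y square to the post's sides; y runs along the rack from postL1 to postL2, 80 apart.
- postL2 (a point): second of the two square steel posts of rackL, 14 x 14 mm, 30 high above the deck, top 8 tapering to 9 x 9. Point: on its axis, 27.5 above the deck, just where the centre of a fully seated socket comes. z up, x and y square to the post's sides; y runs along the rack from postL1 to postL2, 80 apart.
- postS1 (a point): first of the two square steel posts of rackS, 10 x 10 mm, 30 high above the deck, top 8 tapering to 5 x 5. Point: on its axis, 22.5 above the deck, just where the centre of a fully seated socket comes. z up, x and y square to the post's sides; y runs along the rack from postS1 to postS2, 80 apart.
- postS2 (a point): second of the two square steel posts of rackS, 10 x 10 mm, 30 high above the deck, top 8 tapering to 5 x 5. Point: on its axis, 22.5 above the deck, just where the centre of a fully seated socket comes. z up, x and y square to the post's sides; y runs along the rack from postS1 to postS2, 80 apart.
- rackL: fixed grey rack for the larger sockets (14 mm posts), deck 92 x 243 mm, its top 12 mm above the bench; guide rails on both long edges reach 28 mm above the bench. Origin on the bench midway between its posts; axes as the posts'. Either socket of this size may go on either post. A socket that is not fully down blocks the lock plate.
- rackS: fixed grey rack for the smaller sockets (10 mm posts), deck 92 x 243 mm, its top 12 mm above the bench; guide rails on both long edges reach 28 mm above the bench. Origin on the bench midway between its posts; axes as the posts'. Either socket of this size may go on either post. A socket that is not fully down blocks the lock plate.
- lockL (a joint): lock plate travel of rackL (m): 0 fully shut, 0.040 fully open, end stop at each; opens along the posts' +y, about 2.5 N friction, stays where left. Level 4 mm steel plate, top 26.5 mm above the bench, underside 10.5 mm above the deck. Open, a gap 54 mm across by 52 along the rack surrounds each post and lets a flange through; shut, 33 mm slots come over the flanges.
- lockS (a joint): lock plate travel of rackS (m): 0 fully shut, 0.040 fully open, end stop at each; opens along the posts' +y, about 2.5 N friction, stays where left. Level 4 mm steel plate, top 26.5 mm above the bench, underside 10.5 mm above the deck. Open, a gap 54 mm across by 52 along the rack surrounds each post and lets a flange through; shut, 27 mm slots come over the flanges.
- gripL (a point): centre of the black grip block on rackL's lock plate, at its +y end beyond postL2: 14 mm along the slide, 30 across it, 32 high, from the plate's top to 58.5 mm above the bench; this point is 42.5 above the bench and moves with the plate. Axes as the posts'.
- gripS (a point): centre of the black grip block on rackS's lock plate, at its +y end beyond postS2: 14 mm along the slide, 30 across it, 32 high, from the plate's top to 58.5 mm above the bench; this point is 42.5 above the bench and moves with the plate. Axes as the posts'.
- lube: blue lube bottle, 42 mm diameter, 120 mm high, a bystander; origin at the centre of its underside
- grease: grey grease jar with white lid, 64 mm diameter, 55 mm high, a bystander; origin at the centre of its underside
- wrench: steel wrench, 180 mm long, 8 mm thick, lying flat along its x axis, a bystander; origin under its middle
- tape: yellow roll of tape lying flat, 90 mm diameter, 22 mm high, a bystander; origin at the centre of its underside
Things that resemble listed ones, but are neither listed nor needed, are in the scene too. Leave any red look-alike of the part that bears socketL2 alone.

How it is judged:
On the way, in this order (a step that is already met when the one before it is completed fails the run):
1. both lock plates are fully open (value of joint each of lockL, lockS above 0.037 m), for 0.2 s.
2. every socket present is fully home on a square post of its size (((distance between socketL1 and postL1 below 0.004 m and angle between socketL1's own z axis and vertical below 0.07 rad) or (distance between socketL1 and postL2 below 0.004 m and angle between socketL1's own z axis and vertical below 0.07 rad)) and ((distance between socketL2 and postL1 below 0.004 m and angle between socketL2's own z axis and vertical below 0.07 rad) or (distance between socketL2 and postL2 below 0.004 m and angle between socketL2's own z axis and vertical below 0.07 rad)) and ((distance between socketS1 and postS1 below 0.004 m and angle between socketS1's own z axis and vertical below 0.07 rad) or (distance between socketS1 and postS2 below 0.004 m and angle between socketS1's own z axis and vertical below 0.07 rad)) and ((distance between socketS2 and postS1 below 0.004 m and angle between socketS2's own z axis and vertical below 0.07 rad) or (distance between socketS2 and postS2 below 0.004 m and angle between socketS2's own z axis and vertical below 0.07 rad))), for 0.2 s.
3. both lock plates are fully shut (value of joint each of lockL, lockS below 0.003 m), for 0.2 s.
At the end, for the whole second after the job is handed in: Every socket present sits on a square post of its own size with its centre within 4 mm of the post's home point and upright within 4 degrees, and both lock plates are shut to within 3 mm of their end stops (both opened to within 3 mm of the other stop beforehand) (all of step 2 and all of step 3); the robot touches nothing.
It fails at once if the lube bottle is pushed more than 30 mm from its place or knocked over (distance of lube from where it was at the start of the episode above 0.03 m or angle between lube's own z axis and vertical above 0.6 rad).
It fails at once if the grease jar is pushed more than 30 mm from its place or knocked over (distance of grease from where it was at the start of the episode above 0.03 m or angle between grease's own z axis and vertical above 0.6 rad).
It fails at once if the wrench is pushed more than 30 mm from its place or knocked over (distance of wrench from where it was at the start of the episode above 0.03 m or angle between wrench's own z axis and vertical above 0.6 rad).
It fails at once if the tape roll is pushed more than 30 mm from its place or knocked over (distance of tape from where it was at the start of the episode above 0.03 m or angle between tape's own z axis and vertical above 0.6 rad).
Of sockL1, sockL2, sockS1, sockS2 only 3 to 4 are there at a start; the rules pass over those that are not, and their reading is None.
At some moment in a run one of sockL1, sockL2, sockS1, sockS2 may be knocked a few centimetres aside while the robot is not near it.
It also fails if it takes over 210 s, if anything falls off the work surface, if the arm or the gripper's body presses on something with over 40 N, if the wrist force passes 120 N, or if a joint passes its speed limit or range.

## Robot

A 6-joint arm with a two-finger parallel gripper is mounted at the origin on the work surface. World frame = base frame: x ahead of the robot, y to its left, z up, the work surface at z = 0. Lengths are in m, angles in rad, forces in N, time in s.
With the tool pointing down it reaches from about 0.325 to 0.75 m from the base axis. Payload 7.6 kg.
Tool frame: the origin (TCP) lies midway between the tips of the shut fingers; the grasp point (between the pads) lies env.grip_depth behind it (env.grip_depth is the distance from the TCP to the grasp point, in m); x points along the fingers, z is the direction in which the jaws open and shut, and the axes are right-handed (so a half turn about x gives the same grasp; the last joint's range is limited). The gripper opens to 85 mm and grips with 20 to 120 N. Pads are 22 mm wide; open, the fingers measure 114 mm over their backs; the gripper's body (76 mm by 85 mm) begins 54 mm behind the grasp point. The pads swing forward as they close: fully open they stand 13 mm farther back than shut.
Start: joints at [-1.298, 0.052, 1.401, -0, 1.689, -0.07], TCP at [0.176, -0.494, 0.194] pointing down, gripper open.
Joint ranges: [-2.9, 2.9], [-0.91, 2.17], [0.12, 2.37], [-1.06, 4.2], [0.26, 2.73], [-2.93, 2.93]. Speed limits (rad/s): [2.57, 2.57, 3.01, 3.14, 3.14, 3.14].

## Interface

Orientations are given as a unit quaternion [x, y, z, w].
In Python, from workcell import monitor, vision, finish_job, env gives the robot as it stands.
- The arm moves only by the tool carry_out, never from a script. Its argument "moves" is a list of rows, each an object with "rot": the turn, a rotation vector about the tool's x, y, z in degrees, a list of three; "delta_pos": the shift along the tool's x, y, z in m, a list of three; "gripper": the closure in counts, from 0 (fully open) to 255 (shut). A call has 1 to 12 rows; each row is the pose to reach, as a shift and turn from the pose commanded when the call began, along the tool's axes at that moment; what a row does not reach only later rows make up. A row lasts 1/8 s, in which the tool goes at most 62.5 mm and 10.7 degrees, less where a joint would pass 70% of its speed; a pose out of reach is approached as far as the arm can. A call with a gripper value outside its range is refused whole. The fingers move at their own pace and stop on an object; the grip force is fixed at half the most. Time passes only in rows, so rows that repeat a pose let the fingers close. It gives the time, the measured TCP pose, the force and the opening at its end, in the units of the state.
- monitor.get_obs(): the state, without advancing time (a new reading comes with each control period).
- vision.snapshot(name): name is "scene" or "top" or "wrist"; returns a dict with "color" (480x640x3 uint8, red, green, blue), "fovy" (degrees; the focal length in pixels is half the picture's height over the tangent of half this angle, whatever the lens; pixels are square), "cx", "cy" (the principal point, pixels), "rvec" (rotation vector, rad) and "tvec" (3), from world to camera coordinates, as OpenCV has them; the wrist camera has in their place "T_tool_cam" (4x4, takes a point from camera to tool coordinates, whose origin is the TCP and whose axes are the tool frame's). Camera axes: x right, y down, z forward; pixel columns grow to the right and rows downward; lengths in m; the calibration is good to about 2 mm. A picture is of the moment at which its call begins: read the wrist's pose just before it. There is no depth.
- finish_job(): hands the job in, once; it reports no verdict.
Trained networks look in a picture, given as the dict that the camera call returned (one of the last four; its "shot" number tells which), for a name from the list of things; names that differ only in an ending like _2 or _b are one class to them, and where a whole thing is asked for, a point or a joint stands for the part that bears it (a point fixed in the world has none). Each returns a list of dicts, best first, with "p" (0 to 1); they miss things now and then, are a little off and sometimes report something else, mostly with a low value. They report only what shows in the picture. A call takes as long as a camera call. They do not tell look-alikes from the thing itself.
- vision.recognise(picture, target): "uv" ([column, row] in pixels, amid what is visible of it).
The state is a dict: "time_s": time; "joint_pos": joint angles; "qvel": joint speeds; "effort": joint torques, N m; "tcp_pos": TCP position; "ee_rot": TCP orientation; "ft_force": force on the tool from outside, world axes, zero at the start; "wrist_torque": the same for the moment, N m; "width": finger opening in m.
Only numpy, scipy, OpenCV 4.12 (cv2) and the standard library are available. Lean on these libraries where they do the work, as an engineer would, in place of code of your own. Each camera call takes 0.05 s, during which the arm holds its last target. There are 200 camera calls.

## Working session

There is one attempt and no reset: what is moved stays moved. The work goes in short steps, Python scripts to look and compute and a tool call to move; the robot and the scene stay as the last step left them, time stands still between calls to the robot, and variables do not carry over. Pictures are saved under pics/ and viewed, about 12 in all and at most 16, crops included, and the job is handed in when it is done.

Besides the shell and the picture viewer there is one more tool, called as a command line: name --argument value ..., lists and objects as JSON in quotes. carry_out: Moves the arm, as the interface text tells. Its arguments: {"type":"object","properties":{"moves":{"type":"array","items":{"type":"object","properties":{"rot":{"type":"array","items":{"type":"number"}},"delta_pos":{"type":"array","items":{"type":"number"}},"gripper":{"type":"number"}}}}},"required":["moves"]}

```bash
mkdir -p pics; ls; cat > h.py <<'E'
import numpy as np, cv2
from scipy.spatial.transform import Rotation as R
from workcell import monitor, vision, finish_job, env
def cam(p, obs=None):
    """K, Rwc (cam->world), camera centre"""
    f=p["color"].shape[0]/2/np.tan(np.radians(p["fovy"])/2)
    K=np.array([[f,0,p["cx"]],[0,f,p["cy"]],[0,0,1]])
    if "rvec" in p and p["rvec"] is not None:
        r=cv2.Rodrigues(np.array(p["rvec"],float))[0]; return K,r.T,-r.T@np.array(p["tvec"],float).ravel()
    T=np.eye(4);T[:3,:3]=R.from_quat(obs["ee_rot"]).as_matrix();T[:3,3]=obs["tcp_pos"]
    T=T@np.array(p["T_tool_cam"]); return K,T[:3,:3],T[:3,3]
def ray(c,uv,z):
    K,r,o=c; d=r@np.linalg.inv(K)@np.array([uv[0],uv[1],1.]); return o+d*(z-o[2])/d[2]
def proj(c,P):
    K,r,o=c; q=K@(r.T@(np.asarray(P,float)-o)); return q[:2]/q[2]
def snap(n):
    o=monitor.get_obs(); p=vision.snapshot(n); return o,p,cam(p,o)
def save(p,n): cv2.imwrite("pics/"+n,cv2.cvtColor(p,cv2.COLOR_RGB2BGR))
E
python3 - <<'E'
from h import *
for n in ["top","scene"]:
    o,p,c=snap(n); save(p["color"],n+"0.png"); print(n,p["fovy"],c[2].round(3),c[1][:,2].round(3))
    for t,z in [("socketL1",.03),("socketS1",.03),("rackL",.012),("rackS",.012),("lockL",.0265),("lockS",.0265),("gripL",.0425),("gripS",.0425),("postL1",.04),("postL2",.04),("postS1",.04),("postS2",.04),("lube",.06),("grease",.055),("wrench",.008),("tape",.022)]:
        try: print(t,[(np.round(d["uv"]).tolist(),round(d["p"],2),ray(c,d["uv"],z).round(3)[:2].tolist()) for d in vision.recognise(p,t)[:6]])
        except Exception as e: print(t,e)
print(o, env.grip_depth)
E
```

```text
pics
top 45.05734489461389 [ 0.328 -0.023  1.377] [ 0.148  0.005 -0.989]
socketL1 [([355.0, 285.0], 0.84, [0.441, -0.106]), ([265.0, 282.0], 0.81, [0.445, 0.103]), ([323.0, 259.0], 0.62, [0.501, -0.03]), ([209.0, 277.0], 0.24, [0.455, 0.235])]
socketS1 [([210.0, 279.0], 0.66, [0.451, 0.232]), ([417.0, 290.0], 0.59, [0.433, -0.25])]
rackL [([376.0, 212.0], 0.79, [0.62, -0.156]), ([210.0, 279.0], 0.26, [0.451, 0.237]), ([257.0, 214.0], 0.19, [0.611, 0.13])]
rackS [([253.0, 215.0], 0.62, [0.607, 0.139])]
lockL [([370.0, 203.0], 0.81, [0.638, -0.14])]
lockS [([255.0, 217.0], 0.62, [0.6, 0.132])]
gripL [([367.0, 217.0], 0.92, [0.601, -0.133])]
gripS [([247.0, 222.0], 0.87, [0.584, 0.149]), ([495.0, 248.0], 0.51, [0.53, -0.432]), ([416.0, 290.0], 0.47, [0.431, -0.246])]
postL1 [([379.0, 211.0], 0.73, [0.616, -0.162]), ([371.0, 203.0], 0.67, [0.636, -0.143])]
postL2 [([379.0, 211.0], 0.73, [0.616, -0.162]), ([371.0, 203.0], 0.67, [0.636, -0.143])]
postS1 [([253.0, 214.0], 0.69, [0.604, 0.135])]
postS2 [([253.0, 214.0], 0.69, [0.604, 0.135])]
lube [([304.0, 145.0], 0.96, [0.768, 0.018])]
gre
[... 1181 characters left out ...]
, 273.0], 0.86, [0.275, 0.267])]
{'time_s': 0.85, 'joint_pos': array([-1.29828633e+00,  5.22124750e-02,  1.40066704e+00,  1.39144840e-05,
        1.68857739e+00, -7.02608371e-02]), 'qvel': array([ 0.00081333,  0.00075144,  0.00104004, -0.00077558,  0.00034887,
        0.00115259]), 'effort': array([ 1.14708222e-03, -3.81522274e+01, -3.60303354e+01, -2.22853407e-05,
        2.02097453e-04, -2.32706219e-05]), 'tcp_pos': array([ 0.17650804, -0.49448408,  0.19413346]), 'ee_rot': array([ 0.40737388,  0.57790859, -0.40742698,  0.57798914]), 'ft_force': array([-0.03098522,  0.8400911 ,  0.74158475]), 'wrist_torque': array([-0.026899  ,  0.00548958,  0.00732523]), 'width': 0.0856358860218551} 0.0187
```

```bash
python3 - <<'E'
import cv2
a=cv2.imread("pics/top0.png"); cv2.imwrite("pics/topc.png",cv2.resize(a[130:370,100:540],(792,432),interpolation=cv2.INTER_CUBIC))
E
```

```text
(no output)
```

View pics/topc.png

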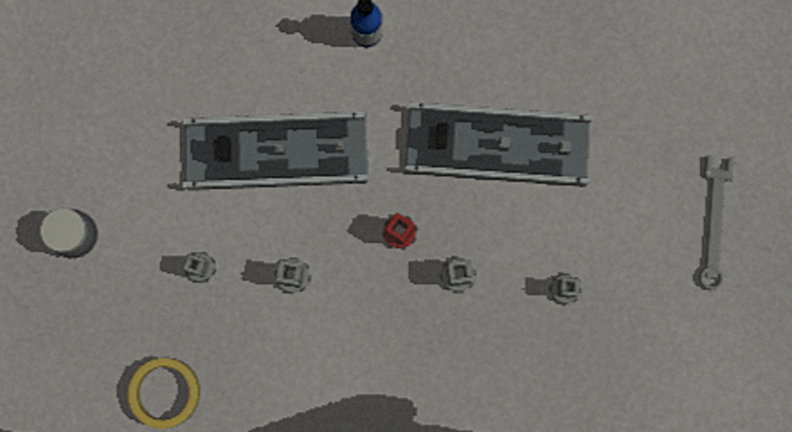

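View pics/scene0.png

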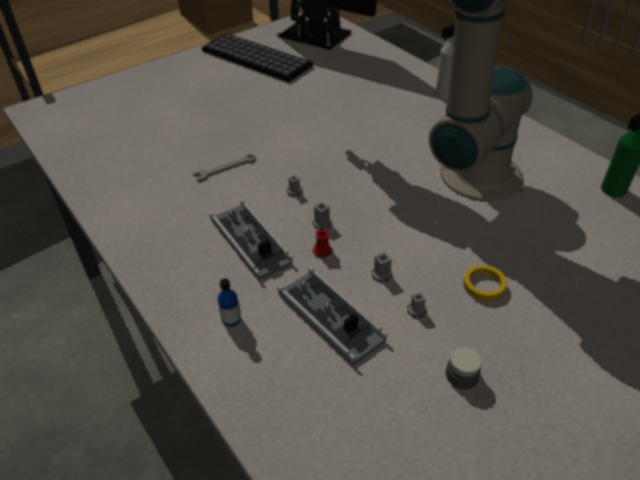

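```bash
cat >> h.py <<'E'
def toolR(yaw):
    """tool x down, tool z (jaws) along world heading yaw"""
    x=np.array([0,0,-1.]); z=np.array([np.cos(yaw),np.sin(yaw),0]); return np.stack([x,np.cross(z,x),z],1)
def go(xyz,yaw,o=None):
    """delta for TCP to xyz with jaws along yaw (mod 180deg nearest)"""
    o=o or monitor.get_obs(); A=R.from_quat(o["ee_rot"]).as_matrix()
    best=min((R.from_matrix(A.T@toolR(yaw+k*np.pi)).as_rotvec() for k in (0,1)),key=np.linalg.norm)
    d=A.T@(np.array(xyz)-o["tcp_pos"])
    print("go",np.round(xyz,4),"delta_pos",d.round(4).tolist(),"rot",np.degrees(best).round(2).tolist(),"rows>=",int(np.ceil(max(np.linalg.norm(d)/.0625,np.degrees(np.linalg.norm(best))/10.7))))
E
python3 - <<'E'
from h import *
o,p,c=snap("top")
f=lambda u,v:(100+u/1.8,130+v/1.8)
for n,u,v,z in [("L2",505,142,.042),("L1",565,146,.042),("S2",278,149,.042),("S1",340,147,.042),("gL",438,133,.0585),("gS",222,147,.0585)]: print(n,ray(c,f(u,v),z).round(3))
A=R.from_quat(o["ee_rot"]).as_matrix(); print(A.round(3), np.degrees(np.arctan2(A[1,2],A[0,2])))
p=vision.snapshot("wrist"); print(p["T_tool_cam"],p["fovy"],p["cx"],p["cy"])
go([.55,-.13,.28],np.pi/2)
E
```

```text
L2 [ 0.62  -0.165  0.042]
L1 [ 0.616 -0.243  0.042]
S2 [0.607 0.132 0.042]
S1 [0.611 0.051 0.042]
gL [ 0.627 -0.076  0.058]
gS [0.605 0.203 0.058]
[[-0.     0.942  0.336]
 [-0.     0.336 -0.942]
 [-1.    -0.    -0.   ]] -70.35772157247905
[[ 1.58287303e-04 -3.16718445e-01  9.48519584e-01 -1.80092257e-01]
 [ 3.55957101e-04 -9.48519518e-01 -3.16718482e-01  8.19662052e-02]
 [ 9.99999924e-01  3.87764795e-04 -3.74004172e-05  5.04938874e-04]
 [ 0.00000000e+00  0.00000000e+00  0.00000000e+00  1.00000000e+00]] 66.65635118528024 323.7823068968656 237.23279946701757
go [ 0.55 -0.13  0.28] delta_pos [-0.0859, 0.4743, -0.2177] rot [19.64, 0.0, -0.0] rows>= 9
```

carry_out --moves '[{"delta_pos":[-0.04,0.26,-0.1],"rot":[10,0,0],"gripper":0},{"delta_pos":[-0.026,0.516,-0.2],"rot":[19.6,0,0],"gripper":0},{"delta_pos":[-0.026,0.516,-0.2],"rot":[19.6,0,0],"gripper":0},{"delta_pos":[-0.026,0.516,-0.2],"rot":[19.6,0,0],"gripper":0},{"delta_pos":[-0.026,0.516,-0.2],"rot":[19.6,0,0],"gripper":0},{"delta_pos":[-0.026,0.516,-0.2],"rot":[19.6,0,0],"gripper":0},{"delta_pos":[-0.026,0.516,-0.2],"rot":[19.6,0,0],"gripper":0},{"delta_pos":[-0.026,0.516,-0.2],"rot":[19.6,0,0],"gripper":0},{"delta_pos":[-0.026,0.516,-0.2],"rot":[19.6,0,0],"gripper":0},{"delta_pos":[-0.026,0.516,-0.2],"rot":[19.6,0,0],"gripper":0},{"delta_pos":[-0.026,0.516,-0.2],"rot":[19.6,0,0],"gripper":0}]'

```text
time_s: 3.18
tcp_pos: [0.595, -0.1329, 0.2198]
ee_rot: [0.5, 0.5, -0.5, 0.5]
ft_force: [0.3, 0.3, 0.6]
width: 0.0854
```

```bash
python3 - <<'E'
from h import *
o,p,c=snap("wrist"); save(p["color"],"w1.png"); np.savez("w1.npz",K=c[0],r=c[1],o=c[2])
for t,z in [("gripL",.0425),("postL1",.04),("socketL1",.04),("socketS1",.035),("rackL",.02)]:
    print(t,[(np.round(d["uv"]).tolist(),round(d["p"],2),ray(c,d["uv"],z).round(4)[:2].tolist()) for d in vision.recognise(p,t)[:4]])
E
```

```text
gripL [([331.0, 153.0], 0.74, [0.6429, -0.1398]), ([93.0, 182.0], 0.4, [0.6145, 0.0933])]
postL1 [([342.0, 170.0], 0.67, [0.6265, -0.1506]), ([92.0, 181.0], 0.53, [0.6155, 0.0956])]
socketL1 [([114.0, 322.0], 0.79, [0.456, 0.1033]), ([229.0, 275.0], 0.65, [0.5138, -0.0308])]
socketS1 [([416.0, 329.0], 0.87, [0.4437, -0.2398]), ([18.0, 312.0], 0.85, [0.4658, 0.2125]), ([158.0, 5.0], 0.58, [0.7674, 0.0114])]
rackL [([347.0, 169.0], 0.73, [0.6248, -0.1572])]
```

View pics/w1.png

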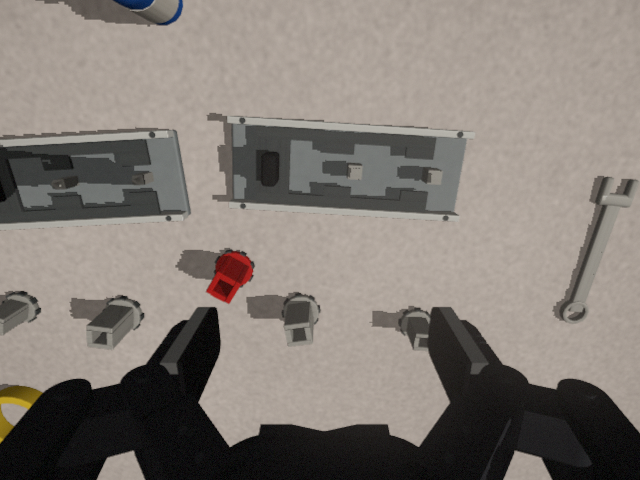

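```bash
python3 - <<'E'
from h import *
a=cv2.imread("pics/w1.png")
d=np.load("w1.npz"); c=(d["K"],d["r"],d["o"])
for n,uv,z in [("L2",(355,172),.042),("L1",(433.5,177),.042),("gL",(268,167),.0585),("c1",(243,120),.028),("c2",(242,206),.028),("c3",(460,134),.028),("c4",(446,218),.028)]: print(n,ray(c,uv,z).round(4))
cv2.imwrite("pics/w1c.png",cv2.resize(a[105:230,205:485],None,fx=2.8,fy=2.8,interpolation=cv2.INTER_CUBIC))
E
```

```text
L2 [ 0.6246 -0.1637  0.042 ]
L1 [ 0.6198 -0.2407  0.042 ]
gL [ 0.6315 -0.0815  0.0585]
c1 [ 0.6726 -0.0548  0.028 ]
c2 [ 0.5871 -0.0478  0.028 ]
c3 [ 0.6598 -0.2669  0.028 ]
c4 [ 0.5743 -0.2623  0.028 ]
```

View pics/w1c.png

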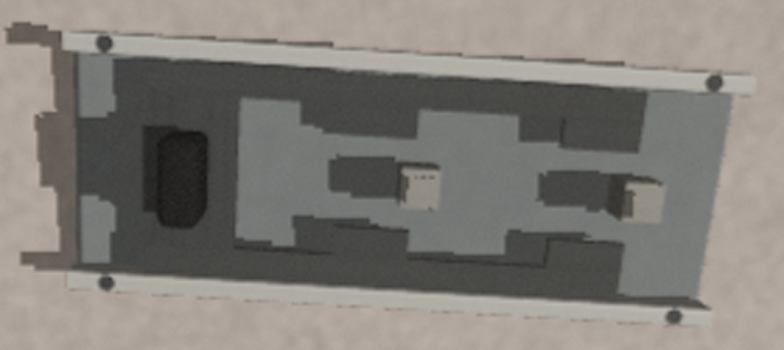

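carry_out --moves '[{"delta_pos":[0.0,0.036,-0.051],"rot":[3.45,0,0],"gripper":0},{"delta_pos":[0.06,0.036,-0.051],"rot":[3.45,0,0],"gripper":0},{"delta_pos":[0.12,0.036,-0.051],"rot":[3.45,0,0],"gripper":60},{"delta_pos":[0.16,0.036,-0.051],"rot":[3.45,0,0],"gripper":60},{"delta_pos":[0.183,0.036,-0.051],"rot":[3.45,0,0],"gripper":60},{"delta_pos":[0.183,0.036,-0.051],"rot":[3.45,0,0],"gripper":60},{"delta_pos":[0.183,0.036,-0.051],"rot":[3.45,0,0],"gripper":60}]'

```text
time_s: 4.35
tcp_pos: [0.632, -0.0821, 0.0389]
ee_rot: [0.515, 0.484, -0.514, 0.486]
ft_force: [-0.0, 0.2, 0.9]
width: 0.0652
```

```bash
python3 - <<'E'
from h import *
o,p,c=snap("wrist"); save(p["color"],"w2.png"); print(o["tcp_pos"],o["ft_force"],o["width"])
E
```

```text
[ 0.63200123 -0.08212028  0.03891833] [-0.04886661  0.23660878  0.94970065] 0.06517697211013232
```

View pics/w2.png

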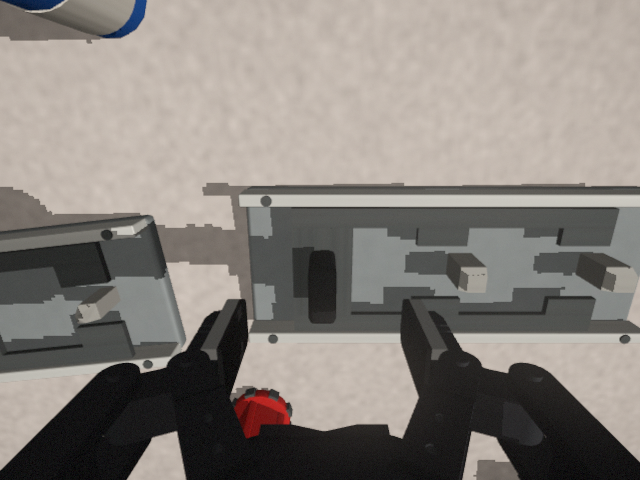

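carry_out --moves '[{"delta_pos":[0.003,0,0],"gripper":255},{"delta_pos":[0.003,0,0],"gripper":255},{"delta_pos":[0.003,0,0],"gripper":255},{"delta_pos":[0.003,0,0],"gripper":255},{"delta_pos":[0.003,0,0],"gripper":255},{"delta_pos":[0.003,0,0],"gripper":255}]'

```text
$.moves[0]: bad value
```

carry_out --moves '[{"delta_pos":[0.003,0,0],"rot":[0,0,0],"gripper":255},{"delta_pos":[0.003,0,0],"rot":[0,0,0],"gripper":255},{"delta_pos":[0.003,0,0],"rot":[0,0,0],"gripper":255},{"delta_pos":[0.003,0,0],"rot":[0,0,0],"gripper":255},{"delta_pos":[0.003,0,0],"rot":[0,0,0],"gripper":255},{"delta_pos":[0.003,0,0],"rot":[0,0,0],"gripper":255}]'

```text
time_s: 5.15
tcp_pos: [0.6312, -0.0816, 0.0341]
ee_rot: [-0.515, -0.485, 0.515, -0.485]
ft_force: [-0.3, -0.6, 0.0]
width: 0.0
```

```bash
python3 - <<'E'
from h import *
o,p,c=snap("wrist"); save(p["color"],"w3.png"); print(o["tcp_pos"],o["ft_force"],o["width"],proj(c,o["tcp_pos"]))
E
```

```text
[ 0.6312229  -0.08163038  0.03410515] [-0.26119611 -0.62797525  0.00698646] 4.209286384111605e-05 [323.36005467 275.87469665]
```

View pics/w3.png

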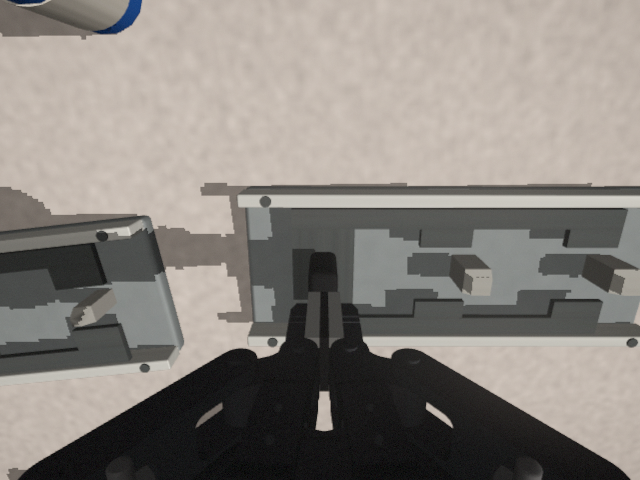

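carry_out --moves '[{"delta_pos":[0,0,0],"rot":[0,0,0],"gripper":0},{"delta_pos":[0,0,0],"rot":[0,0,0],"gripper":0},{"delta_pos":[0,0,0],"rot":[0,0,0],"gripper":0},{"delta_pos":[0,0,0],"rot":[0,0,0],"gripper":0},{"delta_pos":[0,0,0],"rot":[0,0,0],"gripper":0},{"delta_pos":[0,0,0],"rot":[0,0,0],"gripper":0},{"delta_pos":[0.01,0,0],"rot":[0,0,0],"gripper":0},{"delta_pos":[0.015,0,0],"rot":[0,0,0],"gripper":0},{"delta_pos":[0.02,0,0],"rot":[0,0,0],"gripper":0},{"delta_pos":[0.02,0,0],"rot":[0,0,0],"gripper":0}]'

```text
time_s: 6.45
tcp_pos: [0.6308, -0.0816, 0.0133]
ee_rot: [-0.514, -0.485, 0.515, -0.485]
ft_force: [-0.2, 0.5, 0.6]
width: 0.0854
```

carry_out --moves '[{"delta_pos":[0.004,0,0],"rot":[0,0,0],"gripper":0},{"delta_pos":[0.008,0,0],"rot":[0,0,0],"gripper":0},{"delta_pos":[0.008,0,0],"rot":[0,0,0],"gripper":0},{"delta_pos":[0.008,0,0],"rot":[0,0,0],"gripper":0}]'

```text
time_s: 6.95
tcp_pos: [0.6313, -0.0817, 0.0062]
ee_rot: [0.515, 0.485, -0.515, 0.485]
ft_force: [0.6, 0.4, 0.0]
width: 0.0853
```

```bash
python3 - <<'E'
from h import *
o,p,c=snap("wrist"); save(p["color"],"w4.png"); print(o["tcp_pos"],o["ft_force"],o["width"],proj(c,o["tcp_pos"]))
E
```

```text
[ 0.63126641 -0.08168913  0.0061725 ] [0.6163646  0.38291316 0.00115349] 0.08530312947902137 [323.36006719 275.87488092]
```

View pics/w4.png

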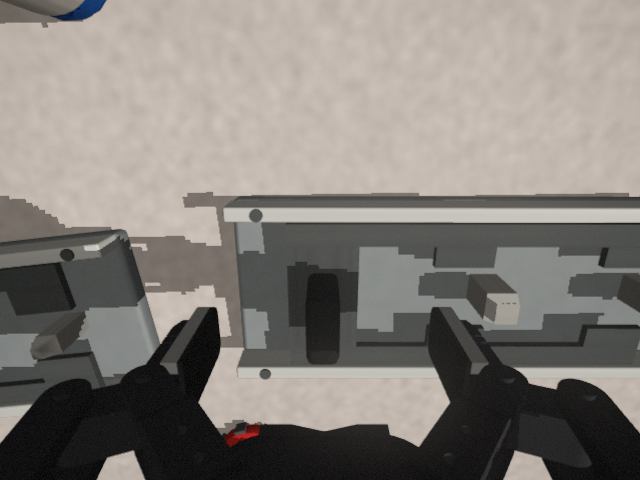

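carry_out --moves '[{"delta_pos":[0.008,0,0],"rot":[0,0,0],"gripper":0},{"delta_pos":[0.014,0,0],"rot":[0,0,0],"gripper":0},{"delta_pos":[0.014,0,0],"rot":[0,0,0],"gripper":255},{"delta_pos":[0.014,0,0],"rot":[0,0,0],"gripper":255},{"delta_pos":[0.014,0,0],"rot":[0,0,0],"gripper":255},{"delta_pos":[0.014,0,0],"rot":[0,0,0],"gripper":255},{"delta_pos":[0.014,0,0],"rot":[0,0,0],"gripper":255},{"delta_pos":[0.014,0,0],"rot":[0,0,0],"gripper":255}]'

```text
time_s: 8.0
tcp_pos: [0.6314, -0.0817, -0.0075]
ee_rot: [0.515, 0.485, -0.515, 0.485]
ft_force: [-1.7, 0.1, 3.5]
width: 0.0131
```

carry_out --moves '[{"delta_pos":[0,0,-0.008],"rot":[0,0,0],"gripper":255},{"delta_pos":[0,0,-0.016],"rot":[0,0,0],"gripper":255},{"delta_pos":[0,0,-0.024],"rot":[0,0,0],"gripper":255},{"delta_pos":[0,0,-0.032],"rot":[0,0,0],"gripper":255},{"delta_pos":[0,0,-0.038],"rot":[0,0,0],"gripper":255},{"delta_pos":[0,0,-0.038],"rot":[0,0,0],"gripper":255},{"delta_pos":[0,0,-0.038],"rot":[0,0,0],"gripper":255}]'

```text
time_s: 8.88
tcp_pos: [0.6329, -0.0576, -0.0076]
ee_rot: [-0.512, -0.478, 0.521, -0.488]
ft_force: [-3.8, -52.8, 1.9]
width: 0.013
```

carry_out --moves '[{"delta_pos":[0,0,-0.003],"rot":[0,0,0],"gripper":255},{"delta_pos":[0,0,-0.004],"rot":[0,0,0],"gripper":255},{"delta_pos":[0,0,-0.004],"rot":[0,0,0],"gripper":255},{"delta_pos":[0,0,-0.004],"rot":[0,0,0],"gripper":255}]'

```text
time_s: 9.38
tcp_pos: [0.6329, -0.0578, -0.0075]
ee_rot: [-0.511, -0.476, 0.523, -0.489]
ft_force: [-4.6, -68.2, 1.2]
width: 0.013
```

carry_out --moves '[{"delta_pos":[0,0,0.008],"rot":[0,0,0],"gripper":255},{"delta_pos":[0,0,0.016],"rot":[0,0,0],"gripper":255},{"delta_pos":[0,0,0.016],"rot":[0,0,0],"gripper":255}]'

```text
time_s: 9.75
tcp_pos: [0.6329, -0.0572, -0.0075]
ee_rot: [-0.514, -0.484, 0.515, -0.485]
ft_force: [-1.8, -10.7, 4.9]
width: 0.013
```

```bash
python3 - <<'E'
from h import *
o,p,c=snap("wrist"); save(p["color"],"w5.png"); print(o["tcp_pos"],o["ft_force"],o["width"])
E
```

```text
[ 0.63287988 -0.05715202 -0.00754057] [ -1.77050475 -10.67264296   4.90710367] 0.013009601916965737
```

View pics/w5.png

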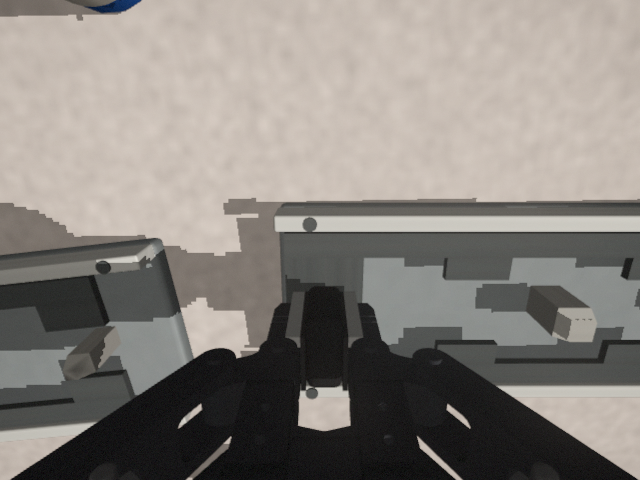

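carry_out --moves '[{"delta_pos":[0,0,0],"rot":[0,0,0],"gripper":0},{"delta_pos":[0,0,0],"rot":[0,0,0],"gripper":0},{"delta_pos":[0,0,0],"rot":[0,0,0],"gripper":0},{"delta_pos":[-0.05,0,0],"rot":[0,0,0],"gripper":0},{"delta_pos":[-0.11,0,0],"rot":[0,0,0],"gripper":0},{"delta_pos":[-0.167,-0.02,-0.06],"rot":[-3,0,0],"gripper":0},{"delta_pos":[-0.167,-0.034,-0.12],"rot":[-6.3,0,0],"gripper":0},{"delta_pos":[-0.167,-0.044,-0.185],"rot":[-6.3,0,0],"gripper":0},{"delta_pos":[-0.167,-0.044,-0.185],"rot":[-6.3,0,0],"gripper":0},{"delta_pos":[-0.167,-0.044,-0.185],"rot":[-6.3,0,0],"gripper":0},{"delta_pos":[-0.167,-0.044,-0.185],"rot":[-6.3,0,0],"gripper":0}]'

```text
time_s: 11.18
tcp_pos: [0.6, 0.1302, 0.1587]
ee_rot: [0.487, 0.512, -0.488, 0.512]
ft_force: [-0.6, -0.9, 0.3]
width: 0.0851
```

```bash
python3 - <<'E'
from h import *
o,p,c=snap("wrist"); save(p["color"],"w6.png"); np.savez("w6.npz",K=c[0],r=c[1],o=c[2]);print(o["tcp_pos"],o["width"])
for t,z in [("gripS",.045),("socketL1",.05),("socketS1",.04)]:
    print(t,[(np.round(d["uv"]).tolist(),round(d["p"],2),ray(c,d["uv"],z).round(4)[:2].tolist()) for d in vision.recognise(p,t)[:4]])
E
```

```text
[0.60004059 0.13021254 0.15865387] 0.08508764517693536
gripS [([307.0, 183.0], 0.86, [0.6293, 0.1452]), ([334.0, 357.0], 0.63, [0.4646, 0.1138]), ([227.0, 338.0], 0.4, [0.4806, 0.2144])]
socketL1 [([542.0, 358.0], 0.91, [0.4768, -0.0813]), ([482.0, 311.0], 0.83, [0.5229, -0.0162]), ([333.0, 358.0], 0.63, [0.4669, 0.1149])]
socketS1 [([225.0, 338.0], 0.8, [0.477, 0.2181]), ([332.0, 358.0], 0.2, [0.4592, 0.1148])]
```

View pics/w6.png

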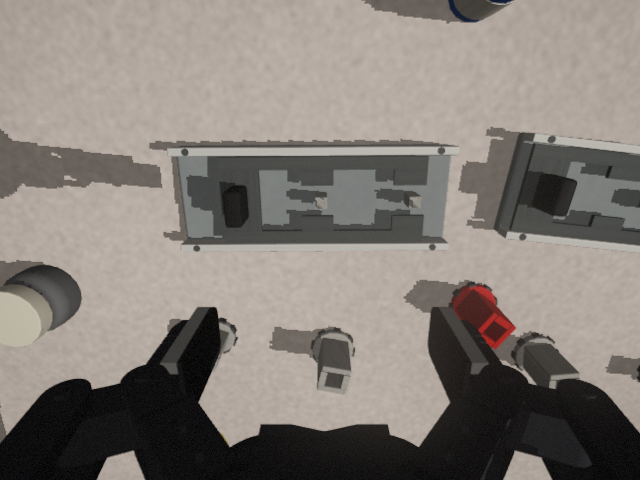

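```bash
python3 - <<'E'
from h import *
d=np.load("w6.npz"); c=(d["K"],d["r"],d["o"])
P={n:ray(c,uv,z) for n,uv,z in [("S2",(322,202),.042),("S1",(414,202),.042),("gS",(234,207),.0585),("c1",(184,152),.028),("c2",(196,248),.028),("c3",(441,150),.028),("c4",(432,246),.028)]}
for k in P: print(k,P[k].round(4))
for a,b in [("S1","S2"),("c3","c1"),("c4","c2")]:
    v=P[b]-P[a]; print(a,b,np.linalg.norm(v).round(4),np.degrees(np.arctan2(v[1],v[0])))
y=np.degrees(np.arctan2(*(P["c1"]+P["c2"]-P["c3"]-P["c4"])[1::-1])); print(y)
go([*P["gS"][:2],-.008],np.radians(y))
E
```

```text
S2 [0.6137 0.132  0.042 ]
S1 [0.6175 0.0557 0.042 ]
gS [0.6101 0.2011 0.0585]
c1 [0.6473 0.2486 0.028 ]
c2 [0.5624 0.2439 0.028 ]
c3 [0.6595 0.0352 0.028 ]
c4 [0.5748 0.0305 0.028 ]
S1 S2 0.0764 92.8250850376625
c3 c1 0.2138 93.26675091208291
c4 c2 0.2138 93.33594049294304
93.30134280268386
go [ 0.6101  0.2011 -0.008 ] delta_pos [0.1669, 0.0135, -0.0703] rot [-0.52, 0.01, 0.01] rows>= 3
```

carry_out --moves '[{"delta_pos":[0.03,0.0135,-0.0703],"rot":[-0.5,0,0],"gripper":0},{"delta_pos":[0.09,0.0135,-0.0703],"rot":[-0.5,0,0],"gripper":0},{"delta_pos":[0.14,0.0135,-0.0703],"rot":[-0.5,0,0],"gripper":0},{"delta_pos":[0.167,0.0135,-0.0703],"rot":[-0.5,0,0],"gripper":0},{"delta_pos":[0.167,0.0135,-0.0703],"rot":[-0.5,0,0],"gripper":255},{"delta_pos":[0.167,0.0135,-0.0703],"rot":[-0.5,0,0],"gripper":255},{"delta_pos":[0.167,0.0135,-0.0703],"rot":[-0.5,0,0],"gripper":255},{"delta_pos":[0.167,0.0135,-0.0703],"rot":[-0.5,0,0],"gripper":255},{"delta_pos":[0.167,0.0135,-0.0703],"rot":[-0.5,0,0],"gripper":255},{"delta_pos":[0.167,0.0135,-0.0703],"rot":[-0.5,0,0],"gripper":255}]'

```text
time_s: 12.62
tcp_pos: [0.6107, 0.2027, -0.0062]
ee_rot: [0.486, 0.514, -0.484, 0.515]
ft_force: [-2.0, 0.4, 5.8]
width: 0.0131
```

carry_out --moves '[{"delta_pos":[0,0,-0.006],"rot":[0,0,0],"gripper":255},{"delta_pos":[0,0,-0.012],"rot":[0,0,0],"gripper":255},{"delta_pos":[0,0,-0.018],"rot":[0,0,0],"gripper":255},{"delta_pos":[0,0,-0.024],"rot":[0,0,0],"gripper":255},{"delta_pos":[0,0,-0.024],"rot":[0,0,0],"gripper":255}]'

```text
time_s: 13.25
tcp_pos: [0.6094, 0.227, -0.0061]
ee_rot: [0.486, 0.514, -0.484, 0.515]
ft_force: [-0.3, 0.7, 6.1]
width: 0.0129
```

carry_out --moves '[{"delta_pos":[0,0,-0.004],"rot":[0,0,0],"gripper":255},{"delta_pos":[0,0,-0.008],"rot":[0,0,0],"gripper":255},{"delta_pos":[0,0,-0.012],"rot":[0,0,0],"gripper":255},{"delta_pos":[0,0,-0.016],"rot":[0,0,0],"gripper":255},{"delta_pos":[0,0,-0.018],"rot":[0,0,0],"gripper":255},{"delta_pos":[0,0,-0.018],"rot":[0,0,0],"gripper":255}]'

```text
time_s: 14.0
tcp_pos: [0.6085, 0.2401, -0.0062]
ee_rot: [0.484, 0.512, -0.487, 0.516]
ft_force: [-3.9, -17.6, 10.0]
width: 0.0128
```

carry_out --moves '[{"delta_pos":[0,0,-0.006],"rot":[0,0,0],"gripper":255},{"delta_pos":[0,0,-0.006],"rot":[0,0,0],"gripper":255},{"delta_pos":[0,0,-0.006],"rot":[0,0,0],"gripper":255}]'

```text
time_s: 14.38
tcp_pos: [0.6085, 0.2399, -0.0063]
ee_rot: [0.483, 0.51, -0.491, 0.516]
ft_force: [-7.1, -40.4, 14.8]
width: 0.0132
```

carry_out --moves '[{"delta_pos":[0,0,0.01],"rot":[0,0,0],"gripper":0},{"delta_pos":[0,0,0.01],"rot":[0,0,0],"gripper":0},{"delta_pos":[0,0,0.01],"rot":[0,0,0],"gripper":0},{"delta_pos":[-0.05,0,0.01],"rot":[0,0,0],"gripper":0},{"delta_pos":[-0.11,0,0.01],"rot":[0,0,0],"gripper":0},{"delta_pos":[-0.166,-0.06,0.04],"rot":[3.3,0,0],"gripper":0},{"delta_pos":[-0.166,-0.11,0.06],"rot":[3.3,0,0],"gripper":0},{"delta_pos":[-0.166,-0.163,0.08],"rot":[3.3,0,0],"gripper":0},{"delta_pos":[-0.166,-0.163,0.08],"rot":[3.3,0,0],"gripper":0},{"delta_pos":[-0.166,-0.163,0.08],"rot":[3.3,0,0],"gripper":0},{"delta_pos":[-0.166,-0.163,0.08],"rot":[3.3,0,0],"gripper":0},{"delta_pos":[-0.166,-0.163,0.08],"rot":[3.3,0,0],"gripper":0}]'

```text
time_s: 15.88
tcp_pos: [0.4497, 0.1613, 0.1578]
ee_rot: [0.499, 0.501, -0.5, 0.5]
ft_force: [0.3, -0.2, -0.6]
width: 0.0855
```

```bash
cat >> h.py <<'E'
def shot(n):
    o,p,c=snap("wrist"); save(p["color"],n+".png"); np.savez(n+".npz",K=c[0],r=c[1],o=c[2]); print(o["tcp_pos"].round(4),o["ft_force"].round(1),o["width"])
    return o,p,c
def load(n):
    d=np.load(n+".npz"); return d["K"],d["r"],d["o"]
E
python3 - <<'E'
from h import *
o,p,c=shot("w7")
for t,z in [("socketL1",.04),("socketS1",.035)]:
    print(t,[(np.round(d["uv"]).tolist(),round(d["p"],2),ray(c,d["uv"],z).round(4)[:2].tolist()) for d in vision.recognise(p,t)[:4]])
E
```

```text
[0.4497 0.1613 0.1578] [ 0.3 -0.2 -0.6] 0.08553999477081421
socketL1 [([379.0, 215.0], 0.91, [0.4525, 0.1141]), ([615.0, 210.0], 0.91, [0.4574, -0.0835])]
socketS1 [([242.0, 204.0], 0.57, [0.4605, 0.2303])]
```

carry_out --moves '[{"delta_pos":[0,0,0.06],"rot":[0,0,0],"gripper":0},{"delta_pos":[0,0,0.12],"rot":[0,0,0],"gripper":0},{"delta_pos":[0,0,0.18],"rot":[0,0,0],"gripper":0},{"delta_pos":[0,0,0.24],"rot":[0,0,0],"gripper":0},{"delta_pos":[0,0,0.3],"rot":[0,0,0],"gripper":0},{"delta_pos":[0,0,0.34],"rot":[0,0,0],"gripper":0},{"delta_pos":[0,0,0.34],"rot":[0,0,0],"gripper":0},{"delta_pos":[0,0,0.34],"rot":[0,0,0],"gripper":0},{"delta_pos":[0,0,0.34],"rot":[0,0,0],"gripper":0}]'

```text
time_s: 17.15
tcp_pos: [0.4497, -0.1781, 0.1581]
ee_rot: [0.499, 0.501, -0.499, 0.501]
ft_force: [-0.0, -0.3, 0.4]
width: 0.0857
```

```bash
python3 - <<'E'
from h import *
o,p,c=shot("w8")
for t,z in [("socketL1",.04),("socketS1",.035)]:
    print(t,[(np.round(d["uv"]).tolist(),round(d["p"],2),ray(c,d["uv"],z).round(4)[:2].tolist()) for d in vision.recognise(p,t)[:4]])
E
```

```text
[ 0.4497 -0.1781  0.1581] [-0.  -0.3  0.4] 0.08573868649494149
socketL1 [([145.0, 148.0], 0.88, [0.5068, -0.0357]), ([243.0, 210.0], 0.87, [0.4559, -0.1101]), ([16.0, 212.0], 0.82, [0.4539, 0.0808]), ([618.0, 162.0], 0.65, [0.4966, -0.4157])]
socketS1 [([395.0, 230.0], 0.85, [0.4374, -0.2404])]
```

```bash
python3 - <<'E'
import cv2,numpy as np
a=cv2.imread("pics/w7.png");b=cv2.imread("pics/w8.png")
cr=lambda i,u,v:cv2.resize(i[v-35:v+35,u-45:u+45],(396,308),interpolation=cv2.INTER_CUBIC)
m=np.vstack([np.hstack([cr(a,242,204),cr(a,379,215)]),np.hstack([cr(b,243,210),cr(b,395,230)])]); cv2.imwrite("pics/m1.png",m[:600,:800])
E
```

```text
(no output)
```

View pics/m1.png

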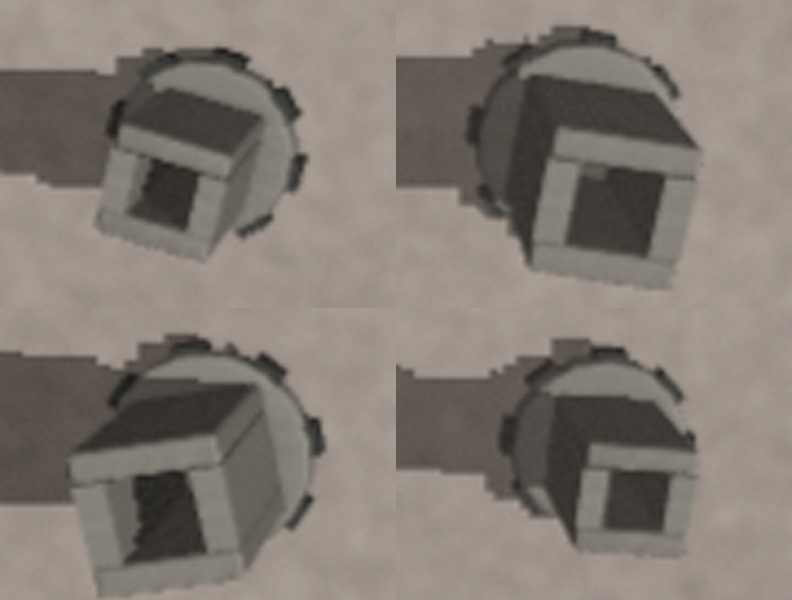

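```bash
cat >> h.py <<'E'
def quad(c,pts,z):
    Q=np.array([ray(c,p,z)[:2] for p in pts]); e=np.roll(Q,-1,0)-Q
    a=np.degrees(np.arctan2(e[:,1],e[:,0])); y=np.degrees(np.angle(np.mean(np.exp(4j*np.radians(a)))))/4
    print("ctr",Q.mean(0).round(4),"edges",(np.linalg.norm(e,axis=1)*1e3).round(1),"yaw mod90",y.round(1),(a%90).round(1)); return Q.mean(0),y
E
python3 - <<'E'
from h import *
D={"A":("w7",242,204,0,0,.045,[(122,128),(240,155),(208,259),(96,222)]),
"B":("w7",379,215,396,0,.055,[(558,128),(700,150),(672,288),(532,267)]),
"C":("w8",243,210,0,308,.055,[(72,457),(217,434),(243,577),(99,597)]),
"D":("w8",395,230,396,308,.045,[(590,446),(697,452),(685,553),(577,546)])}
for k,(n,u,v,ox,oy,z,P) in D.items():
    print(k); quad(load(n),[(u-45+(x-ox)/4.4,v-35+(y-oy)/4.4) for x,y in P],z)
E
```

```text
A
ctr [0.4553 0.2346] edges [22.2 21.6 21.9 19.2] yaw mod90 -18.0 [76.8 70.2 70.6 70.4]
B
ctr [0.4457 0.1123] edges [26.3 26.9 26.7 26.9] yaw mod90 -8.2 [81.1 82.9 81.2 82.1]
C
ctr [ 0.4495 -0.1058] edges [26.9 27.3 27.4 26.9] yaw mod90 7.5 [9.3 6.6 8.5 5.5]
D
ctr [ 0.433  -0.2471] edges [20.5 20.6 21.2 20.4] yaw mod90 -3.0 [86.9 88.4 86.3 86.6]
```

carry_out --moves '[{"delta_pos":[0.05,0,0],"rot":[0,0,0],"gripper":255},{"delta_pos":[0.1,0,0],"rot":[0,0,0],"gripper":255},{"delta_pos":[0.15,0,0],"rot":[0,0,0],"gripper":255},{"delta_pos":[0.18,0,0],"rot":[0,0,0],"gripper":255},{"delta_pos":[0.19,0,0],"rot":[0,0,0],"gripper":255},{"delta_pos":[0.195,0,0],"rot":[0,0,0],"gripper":255},{"delta_pos":[0.2,0,0],"rot":[0,0,0],"gripper":255},{"delta_pos":[0.205,0,0],"rot":[0,0,0],"gripper":255},{"delta_pos":[0.205,0,0],"rot":[0,0,0],"gripper":255}]'

```text
time_s: 18.42
tcp_pos: [0.4506, -0.1795, -0.0375]
ee_rot: [0.499, 0.501, -0.5, 0.501]
ft_force: [-40.0, 18.1, 75.2]
width: 0.0001
```

carry_out --moves '[{"delta_pos":[-0.05,0,0],"rot":[0,0,0],"gripper":0},{"delta_pos":[-0.11,0,0],"rot":[0,0,0],"gripper":0},{"delta_pos":[-0.11,-0.018,0.04],"rot":[3,0,0],"gripper":0},{"delta_pos":[-0.11,-0.018,0.07],"rot":[3,0,0],"gripper":0},{"delta_pos":[-0.09,-0.018,0.07],"rot":[3,0,0],"gripper":0},{"delta_pos":[-0.067,-0.018,0.07],"rot":[3,0,0],"gripper":0},{"delta_pos":[-0.067,-0.018,0.07],"rot":[3,0,0],"gripper":0},{"delta_pos":[-0.067,-0.018,0.07],"rot":[3,0,0],"gripper":0}]'

```text
time_s: 19.42
tcp_pos: [0.4325, -0.2496, 0.0218]
ee_rot: [0.513, 0.486, -0.512, 0.488]
ft_force: [0.4, 0.1, -0.2]
width: 0.0854
```

```bash
python3 - <<'E'
from h import *
o,p,c=shot("hD"); A=R.from_quat(o["ee_rot"]).as_matrix(); print(np.degrees(np.arctan2(A[1,2],A[0,2])))
print([(np.round(d["uv"]).tolist(),round(d["p"],2)) for d in vision.recognise(p,"socketS1")[:3]], proj(c,[.432,-.248,.045]))
go([.4485,-.106,.02],np.radians(-82.5))
E
```

```text
[ 0.4325 -0.2496  0.0218] [ 0.4  0.1 -0.2] 0.08541161813150897
-92.89802532975237
[([317.0, 270.0], 0.85)] [320.0480224  297.01855748]
go [ 0.4485 -0.106   0.02  ] delta_pos [0.0016, 0.0087, -0.1443] rot [-10.4, 0.1, -0.13] rows>= 3
```

carry_out --moves '[{"delta_pos":[-0.03,0.009,-0.05],"rot":[-5,0,0],"gripper":0},{"delta_pos":[-0.03,0.009,-0.1],"rot":[-10.4,0,0],"gripper":0},{"delta_pos":[-0.02,0.009,-0.144],"rot":[-10.4,0,0],"gripper":0},{"delta_pos":[0.001,0.009,-0.144],"rot":[-10.4,0,0],"gripper":0},{"delta_pos":[0.001,0.009,-0.144],"rot":[-10.4,0,0],"gripper":0},{"delta_pos":[0.001,0.009,-0.144],"rot":[-10.4,0,0],"gripper":0}]'

```text
time_s: 20.27
tcp_pos: [0.4486, -0.1063, 0.0203]
ee_rot: [0.467, 0.531, -0.466, 0.532]
ft_force: [-0.2, 0.9, -0.4]
width: 0.0856
```

```bash
python3 - <<'E'
from h import *
o,p,c=shot("hC"); A=R.from_quat(o["ee_rot"]).as_matrix(); print(np.degrees(np.arctan2(A[1,2],A[0,2])))
print([(np.round(d["uv"]).tolist(),round(d["p"],2)) for d in vision.recognise(p,"socketL1")[:3]], proj(c,[.4485,-.106,.055]))
go([.4455,.111,.02],np.radians(-98.2))
E
```

```text
[ 0.4486 -0.1063  0.0203] [-0.2  0.9 -0.4] 0.08557837948293837
-82.5408687296164
[([321.0, 275.0], 0.86), ([168.0, 148.0], 0.59)] [322.29335176 307.93204207]
go [0.4455 0.111  0.02  ] delta_pos [0.0001, 0.0251, -0.216] rot [15.64, 0.04, -0.1] rows>= 4
```

carry_out --moves '[{"delta_pos":[-0.05,0.0,-0.02],"rot":[5,0,0],"gripper":0},{"delta_pos":[-0.05,0.01,-0.08],"rot":[10,0,0],"gripper":0},{"delta_pos":[-0.05,0.02,-0.14],"rot":[15.6,0,0],"gripper":0},{"delta_pos":[-0.05,0.025,-0.2],"rot":[15.6,0,0],"gripper":0},{"delta_pos":[-0.02,0.025,-0.216],"rot":[15.6,0,0],"gripper":0},{"delta_pos":[0,0.025,-0.216],"rot":[15.6,0,0],"gripper":0},{"delta_pos":[0,0.025,-0.216],"rot":[15.6,0,0],"gripper":0},{"delta_pos":[0,0.025,-0.216],"rot":[15.6,0,0],"gripper":0}]'

```text
time_s: 21.38
tcp_pos: [0.4455, 0.1114, 0.0204]
ee_rot: [0.535, 0.463, -0.534, 0.464]
ft_force: [0.4, -0.7, 0.7]
width: 0.085
```

```bash
python3 - <<'E'
from h import *
o,p,c=shot("hB"); A=R.from_quat(o["ee_rot"]).as_matrix(); print(np.degrees(np.arctan2(A[1,2],A[0,2])))
print([(np.round(d["uv"]).tolist(),round(d["p"],2)) for d in vision.recognise(p,"socketL1")[:3]], proj(c,[.4455,.111,.055]))
go([.4555,.236,.02],np.radians(-108))
E
```

```text
[0.4455 0.1114 0.0204] [ 0.4 -0.7  0.7] 0.08502377967457563
-98.16271730242937
[([591.0, 119.0], 0.97), ([321.0, 276.0], 0.96)] [324.16217105 307.72906809]
go [0.4555 0.236  0.02  ] delta_pos [0.0005, -0.0078, -0.1248] rot [9.84, -0.05, -0.13] rows>= 3
```

carry_out --moves '[{"delta_pos":[-0.04,0.0,-0.03],"rot":[5,0,0],"gripper":0},{"delta_pos":[-0.04,-0.008,-0.09],"rot":[9.8,0,0],"gripper":0},{"delta_pos":[-0.02,-0.008,-0.125],"rot":[9.8,0,0],"gripper":0},{"delta_pos":[0,-0.008,-0.125],"rot":[9.8,0,0],"gripper":0},{"delta_pos":[0,-0.008,-0.125],"rot":[9.8,0,0],"gripper":0},{"delta_pos":[0,-0.008,-0.125],"rot":[9.8,0,0],"gripper":0}]'

```text
time_s: 22.22
tcp_pos: [0.455, 0.2364, 0.0204]
ee_rot: [0.573, 0.416, -0.571, 0.416]
ft_force: [-0.0, -0.5, 0.1]
width: 0.0852
```

```bash
python3 - <<'E'
from h import *
o,p,c=shot("hA"); A=R.from_quat(o["ee_rot"]).as_matrix(); print(np.degrees(np.arctan2(A[1,2],A[0,2])))
print([(np.round(d["uv"]).tolist(),round(d["p"],2)) for d in vision.recognise(p,"socketS1")[:3]], proj(c,[.4555,.236,.045]))
cr=lambda n:cv2.imread("pics/%s.png"%n)[225:375,225:425]
m=cv2.resize(np.vstack([np.hstack([cr("hA"),cr("hB")]),np.hstack([cr("hC"),cr("hD")])]),None,fx=2,fy=2,interpolation=cv2.INTER_CUBIC)
cv2.imwrite("pics/m2.png",m)
go([.6137,.132,.02],np.radians(-86.7))
E
```

```text
[0.455  0.2364 0.0204] [-0.  -0.5  0.1] 0.08518195086175474
-107.95738441423927
[([326.0, 272.0], 0.78)] [324.09358758 296.43264252]
go [0.6137 0.132  0.02  ] delta_pos [0.0008, 0.183, 0.0504] rot [-21.26, -0.07, -0.12] rows>= 4
```

View pics/m2.png

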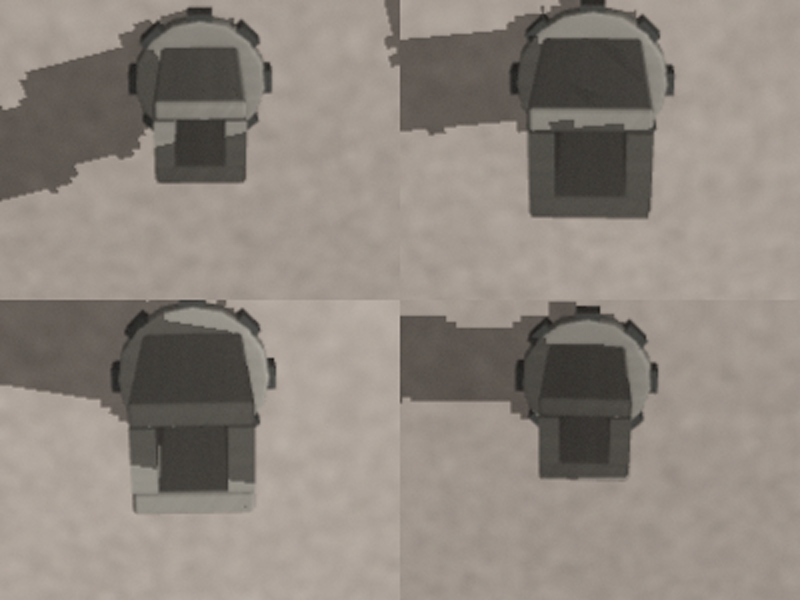

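```bash
cat > q.py <<'E'
from h import *
D={"A":(0,0,.045,[(155,102),(245,101),(246,182),(155,181)]),"B":(400,0,.055,[(529,110),(656,107),(650,217),(529,215)]),
"C":(0,300,.055,[(130,405),(254,403),(255,512),(133,513)]),"D":(400,300,.045,[(540,401),(632,400),(629,478),(540,477)])}
T={"A":(.455,.2364),"B":(.4455,.1114),"C":(.4486,-.1063),"D":(.4325,-.2496)}
H={"A":-107.96,"B":-98.16,"C":-82.54,"D":-92.9}
for k,(ox,oy,z,P) in D.items():
    print(k); m,y=quad(load("h"+k),[(225+(a-ox)/2,225+(b-oy)/2) for a,b in P],z)
    e=toolR(np.radians(H[k])).T@np.r_[m-T[k],0]; print("tool-frame dy,dz",e[1:].round(4), "heading err",(y-H[k]+45)%90-45)
E
python3 q.py
```

```text
A
ctr [0.4555 0.2355] edges [21.  21.4 22.  20.9] yaw mod90 -17.7 [72.8 73.9 71.4 71. ]
tool-frame dy,dz [0.0008 0.0007] heading err 0.2195456437860912
B
ctr [0.4462 0.1126] edges [27.8 27.7 27.9 26.5] yaw mod90 -8.8 [83.3 80.4 80.8 80.2]
tool-frame dy,dz [ 0.0005 -0.0013] heading err -0.6596161875916664
C
ctr [ 0.45   -0.1054] edges [27.  27.4 28.  27.1] yaw mod90 8.3 [8.5 9.4 8.  7.3]
tool-frame dy,dz [ 0.0015 -0.0007] heading err 0.8077881186051172
D
ctr [ 0.4332 -0.2469] edges [21.6 20.7 21.7 20.2] yaw mod90 -3.6 [87.8 86.  86.3 85.7]
tool-frame dy,dz [ 0.0006 -0.0027] heading err -0.6624980417189761
```

carry_out --moves '[{"delta_pos":[-0.05,0.03,0.0],"rot":[-5,0,0],"gripper":0},{"delta_pos":[-0.05,0.09,0.02],"rot":[-10,0,0],"gripper":0},{"delta_pos":[-0.05,0.14,0.04],"rot":[-16,0,0],"gripper":0},{"delta_pos":[-0.05,0.183,0.05],"rot":[-21.2,0,0],"gripper":0},{"delta_pos":[-0.03,0.183,0.05],"rot":[-21.2,0,0],"gripper":0},{"delta_pos":[0,0.183,0.05],"rot":[-21.2,0,0],"gripper":0},{"delta_pos":[0,0.183,0.05],"rot":[-21.2,0,0],"gripper":0},{"delta_pos":[0,0.183,0.05],"rot":[-21.2,0,0],"gripper":0}]'

```text
time_s: 23.32
tcp_pos: [0.6132, 0.1331, 0.0204]
ee_rot: [0.486, 0.514, -0.485, 0.514]
ft_force: [0.3, 0.2, 0.9]
width: 0.0854
```

```bash
python3 - <<'E'
from h import *
o,p,c=shot("pS2")
go([.6176,.052,.02],np.radians(-86.7))
E
```

```text
[0.6132 0.1331 0.0204] [0.3 0.2 0.9] 0.0854497377843929
go [0.6176 0.052  0.02  ] delta_pos [0.0009, -0.0007, 0.0812] rot [0.0, -0.01, -0.14] rows>= 2
```

carry_out --moves '[{"delta_pos":[0,0,0.04],"rot":[0,0,0],"gripper":0},{"delta_pos":[0,0,0.08],"rot":[0,0,0],"gripper":0},{"delta_pos":[0,0,0.08],"rot":[0,0,0],"gripper":0},{"delta_pos":[0,0,0.08],"rot":[0,0,0],"gripper":0},{"delta_pos":[0,0,0.08],"rot":[0,0,0],"gripper":0}]'

```text
time_s: 24.0
tcp_pos: [0.6177, 0.0539, 0.0196]
ee_rot: [0.485, 0.514, -0.485, 0.515]
ft_force: [0.1, -0.1, 0.1]
width: 0.0854
```

```bash
python3 - <<'E'
from h import *
o,p,c=shot("pS1")
go([.6246,-.164,.02],np.radians(-93.45))
E
```

```text
[0.6177 0.0539 0.0196] [ 0.1 -0.1  0.1] 0.08539695418957854
go [ 0.6246 -0.164   0.02  ] delta_pos [-0.0006, -0.0059, 0.2179] rot [6.82, -0.0, -0.03] rows>= 4
```

carry_out --moves '[{"delta_pos":[-0.04,-0.001,0.04],"rot":[3,0,0],"gripper":0},{"delta_pos":[-0.04,-0.003,0.1],"rot":[6.8,0,0],"gripper":0},{"delta_pos":[-0.04,-0.006,0.16],"rot":[6.8,0,0],"gripper":0},{"delta_pos":[-0.03,-0.006,0.218],"rot":[6.8,0,0],"gripper":0},{"delta_pos":[0,-0.006,0.218],"rot":[6.8,0,0],"gripper":0},{"delta_pos":[0,-0.006,0.218],"rot":[6.8,0,0],"gripper":0},{"delta_pos":[0,-0.006,0.218],"rot":[6.8,0,0],"gripper":0}]'

```text
time_s: 24.92
tcp_pos: [0.6248, -0.1642, 0.0202]
ee_rot: [0.515, 0.485, -0.515, 0.485]
ft_force: [1.0, 0.6, -0.1]
width: 0.0861
```

```bash
python3 - <<'E'
from h import *
o,p,c=shot("pL2")
go([.6198,-.244,.02],np.radians(-93.45))
E
```

```text
[ 0.6248 -0.1642  0.0202] [ 1.   0.6 -0.1] 0.08606905356585608
go [ 0.6198 -0.244   0.02  ] delta_pos [0.0008, -0.0006, 0.0799] rot [0.03, 0.04, -0.13] rows>= 2
```

carry_out --moves '[{"delta_pos":[0,0,0.04],"rot":[0,0,0],"gripper":0},{"delta_pos":[0,0,0.08],"rot":[0,0,0],"gripper":0},{"delta_pos":[0,0,0.08],"rot":[0,0,0],"gripper":0},{"delta_pos":[0,0,0.08],"rot":[0,0,0],"gripper":0},{"delta_pos":[0,0,0.08],"rot":[0,0,0],"gripper":0}]'

```text
time_s: 25.6
tcp_pos: [0.6197, -0.2437, 0.0196]
ee_rot: [0.515, 0.485, -0.515, 0.485]
ft_force: [0.7, -0.9, -0.6]
width: 0.0858
```

```bash
python3 - <<'E'
from h import *
o,p,c=shot("pL1")
cr=lambda n:cv2.imread("pics/%s.png"%n)[210:360,225:425]
m=cv2.resize(np.vstack([np.hstack([cr("pS2"),cr("pS1")]),np.hstack([cr("pL2"),cr("pL1")])]),None,fx=2,fy=2,interpolation=cv2.INTER_CUBIC)
cv2.imwrite("pics/m3.png",m)
E
```

```text
[ 0.6197 -0.2437  0.0196] [ 0.7 -0.9 -0.6] 0.0858215494159311
```

View pics/m3.png

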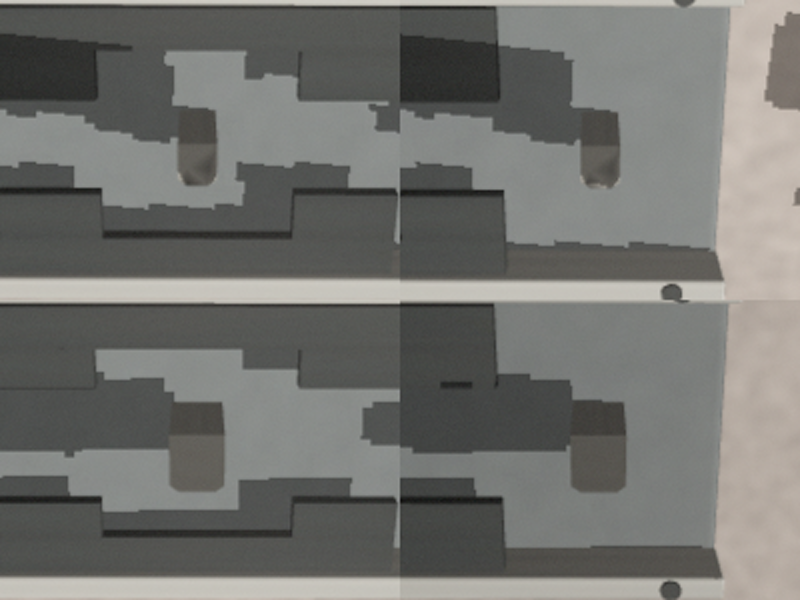

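```bash
cat > pf.py <<'E'
from h import *
from scipy.optimize import least_squares
B={"pS2":(0,0,10,5,178,217,107,186),"pS1":(400,0,10,5,580,620,109,188),"pL2":(0,300,14,9,169,224,402,491),"pL1":(400,300,14,9,571,626,401,491)}
T={"pS2":(.6132,.1331),"pS1":(.6177,.0539),"pL2":(.6248,-.1642),"pL1":(.6197,-.2437)}
for k,(ox,oy,w,t,l,r,a,b) in B.items():
    c=load(k); h=np.radians(-86.7 if "S" in k else -93.45); u=np.array([np.cos(h),np.sin(h)]); v=np.array([-u[1],u[0]])
    def pr(p):
        q=[proj(c,[*(np.array(p)+s*u*d/2+e*v*d/2),z]) for d,z in [(w,.012),(w,.034),(t,.042)] for s in(-.001,.001) for e in(-.001,.001)]
        q=np.array(q); return np.array([q[:,0].min(),q[:,0].max(),q[:,1].min(),q[:,1].max()]),q
    obs=np.array([225+(l-ox)/2,225+(r-ox)/2,210+(a-oy)/2,210+(b-oy)/2])
    s=least_squares(lambda p:(pr(p)[0]-obs),T[k]); e=toolR(h).T@np.r_[s.x-T[k],0]
    print(k,s.x.round(4),"res px",s.fun.round(1),"tool dy,dz",e[1:].round(4))
E
python3 pf.py
```

```text
pS2 [0.6114 0.1327] res px [-0.2  0.2  0.8 -0.7] tool dy,dz [-0.0018  0.0003]
pS1 [0.6158 0.0529] res px [-0.   0.   0.6 -0.5] tool dy,dz [-0.0019  0.0009]
pL2 [ 0.6233 -0.1641] res px [-0.3  0.3 -0.3  0.3] tool dy,dz [-0.0015 -0.    ]
pL1 [ 0.6186 -0.2441] res px [-0.3  0.3 -0.1  0.1] tool dy,dz [-0.0011  0.0004]
```

```bash
cat > g.py <<'E'
import sys
from h import *
x,y,z,h=map(float,sys.argv[1:5]); go([x,y,z],np.radians(h))
if len(sys.argv)>5:
    o,p,c=snap("wrist"); print([(np.round(d["uv"]).tolist(),round(d["p"],2)) for d in vision.recognise(p,sys.argv[5])[:3]])
E
python3 g.py .45 -.1054 .02 -81.8
```

```text
go [ 0.45   -0.1054  0.02  ] delta_pos [-0.0006, -0.1776, -0.1281] rot [-11.62, 0.01, -0.02] rows>= 4
```

carry_out --moves '[{"delta_pos":[-0.05,-0.02,-0.01],"rot":[-3,0,0],"gripper":0},{"delta_pos":[-0.05,-0.07,-0.04],"rot":[-8,0,0],"gripper":0},{"delta_pos":[-0.05,-0.12,-0.08],"rot":[-11.6,0,0],"gripper":0},{"delta_pos":[-0.05,-0.1776,-0.128],"rot":[-11.6,0,0],"gripper":0},{"delta_pos":[-0.03,-0.1776,-0.128],"rot":[-11.6,0,0],"gripper":0},{"delta_pos":[0,-0.1776,-0.128],"rot":[-11.6,0,0],"gripper":0},{"delta_pos":[0,-0.1776,-0.128],"rot":[-11.6,0,0],"gripper":0},{"delta_pos":[0,-0.1776,-0.128],"rot":[-11.6,0,0],"gripper":0}]'

```text
time_s: 26.65
tcp_pos: [0.4505, -0.1064, 0.0203]
ee_rot: [0.464, 0.534, -0.463, 0.535]
ft_force: [0.1, 0.2, 0.2]
width: 0.0853
```

```bash
python3 g.py .45 -.1054 -.016 -81.8 socketL1
```

```text
go [ 0.45   -0.1054 -0.016 ] delta_pos [0.0363, -0.0004, -0.0011] rot [-0.09, 0.04, -0.07] rows>= 1
[([320.0, 278.0], 0.79), ([169.0, 150.0], 0.66)]
```

carry_out --moves '[{"delta_pos":[0.02,0,-0.001],"rot":[0,0,0],"gripper":0},{"delta_pos":[0.036,0,-0.001],"rot":[0,0,0],"gripper":0},{"delta_pos":[0.036,0,-0.001],"rot":[0,0,0],"gripper":255},{"delta_pos":[0.036,0,-0.001],"rot":[0,0,0],"gripper":255},{"delta_pos":[0.036,0,-0.001],"rot":[0,0,0],"gripper":255},{"delta_pos":[0.036,0,-0.001],"rot":[0,0,0],"gripper":255},{"delta_pos":[0.036,0,-0.001],"rot":[0,0,0],"gripper":255},{"delta_pos":[0.036,0,-0.001],"rot":[0,0,0],"gripper":255},{"delta_pos":[0.01,0,-0.001],"rot":[0,0,0],"gripper":255},{"delta_pos":[-0.044,0,-0.001],"rot":[0,0,0],"gripper":255},{"delta_pos":[-0.044,0,-0.001],"rot":[0,0,0],"gripper":255}]'

```text
time_s: 28.12
tcp_pos: [0.452, -0.1062, 0.067]
ee_rot: [0.465, 0.532, -0.462, 0.537]
ft_force: [0.5, 0.1, -1.4]
width: 0.0275
```

```bash
python3 g.py .6186 -.2441 .064 -93.4
```

```text
go [ 0.6186 -0.2441  0.064 ] delta_pos [0.0045, 0.1455, 0.16] rot [11.49, 0.15, -0.41] rows>= 4
```

carry_out --moves '[{"delta_pos":[-0.01,0.03,0.03],"rot":[3,0,0],"gripper":255},{"delta_pos":[-0.01,0.06,0.07],"rot":[6,0,0],"gripper":255},{"delta_pos":[-0.01,0.1,0.11],"rot":[9,0,0],"gripper":255},{"delta_pos":[0,0.1455,0.16],"rot":[11.5,0,0],"gripper":255},{"delta_pos":[0.004,0.1455,0.16],"rot":[11.5,0,0],"gripper":255},{"delta_pos":[0.004,0.1455,0.16],"rot":[11.5,0,0],"gripper":255},{"delta_pos":[0.004,0.1455,0.16],"rot":[11.5,0,0],"gripper":255},{"delta_pos":[0.004,0.1455,0.16],"rot":[11.5,0,0],"gripper":255}]'

```text
time_s: 29.12
tcp_pos: [0.6162, -0.2427, 0.0607]
ee_rot: [0.515, 0.484, -0.514, 0.486]
ft_force: [-0.0, 0.3, -0.8]
width: 0.0276
```

```bash
python3 g.py .6186 -.2441 .024 -93.4; python3 -c "
from h import *
shot('c1')"
```

```text
go [ 0.6186 -0.2441  0.024 ] delta_pos [0.0367, 0.0025, 0.0012] rot [0.04, 0.04, -0.11] rows>= 1
[ 0.6162 -0.2427  0.0607] [-0.   0.3 -0.8] 0.02758462552139124
```

View pics/c1.png

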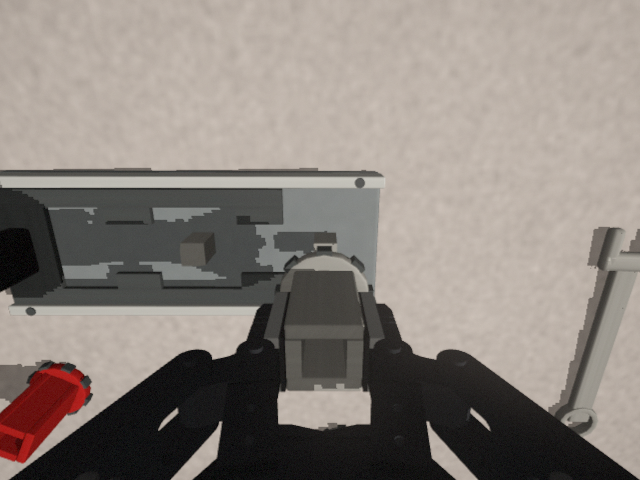

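```bash
python3 - <<'E'
from h import *
m,y=quad(load("c1"),[(285,333),(362,333),(363,388),(286,388)],.1317)
print((toolR(np.radians(-93.4)).T@np.r_[m-np.array([.6162,-.2427]),0])[1:])
E
```

```text
ctr [ 0.6152 -0.2429] edges [26.6 23.2 28.1 23.2] yaw mod90 -2.9 [86.6 89.4 86.6 85.6]
[-0.00096102  0.00028678]
```

carry_out --moves '[{"delta_pos":[0.01,0.0025,0.0012],"rot":[0,0,0],"gripper":255},{"delta_pos":[0.025,0.0025,0.0012],"rot":[0,0,0],"gripper":255},{"delta_pos":[0.033,0.0025,0.0012],"rot":[0,0,0],"gripper":255},{"delta_pos":[0.038,0.0025,0.0012],"rot":[0,0,0],"gripper":255},{"delta_pos":[0.042,0.0025,0.0012],"rot":[0,0,0],"gripper":255},{"delta_pos":[0.046,0.0025,0.0012],"rot":[0,0,0],"gripper":255},{"delta_pos":[0.046,0.0025,0.0012],"rot":[0,0,0],"gripper":255}]'

```text
time_s: 30.05
tcp_pos: [0.6185, -0.2447, 0.0128]
ee_rot: [-0.515, -0.485, 0.515, -0.485]
ft_force: [-0.1, 0.3, -2.7]
width: 0.0272
```

carry_out --moves '[{"delta_pos":[0.006,0,0],"rot":[0,0,0],"gripper":255},{"delta_pos":[0.011,0,0],"rot":[0,0,0],"gripper":255},{"delta_pos":[0.016,0,0],"rot":[0,0,0],"gripper":255},{"delta_pos":[0.018,0,0],"rot":[0,0,0],"gripper":255},{"delta_pos":[0.018,0,0],"rot":[0,0,0],"gripper":255}]'

```text
time_s: 30.68
tcp_pos: [0.6187, -0.2447, -0.0039]
ee_rot: [-0.515, -0.485, 0.515, -0.485]
ft_force: [-3.2, 2.5, 5.2]
width: 0.0274
```

carry_out --moves '[{"delta_pos":[0.001,0,0],"rot":[0,0,0],"gripper":255},{"delta_pos":[0.001,0,0],"rot":[0,0,0],"gripper":110},{"delta_pos":[0.001,0,0],"rot":[0,0,0],"gripper":110},{"delta_pos":[0.001,0,0],"rot":[0,0,0],"gripper":110},{"delta_pos":[-0.03,0,0],"rot":[0,0,0],"gripper":110},{"delta_pos":[-0.08,0,0],"rot":[0,0,0],"gripper":0},{"delta_pos":[-0.08,0,0],"rot":[0,0,0],"gripper":0},{"delta_pos":[-0.08,0,0],"rot":[0,0,0],"gripper":0}]'

```text
time_s: 31.68
tcp_pos: [0.6185, -0.2447, 0.0746]
ee_rot: [-0.515, -0.485, 0.515, -0.485]
ft_force: [-0.3, -0.1, -0.2]
width: 0.0858
```

```bash
python3 g.py .4462 .1126 .02 -98.6; python3 - <<'E'
from h import *
o,p,c=shot("c2")
print([(np.round(d["uv"]).tolist(),round(d["p"],2)) for d in vision.recognise(p,"socketL1")[:3]],proj(c,[.6186,-.2441,.067]),proj(c,[.6186,-.2441,.0395]))
E
```

```text
go [0.4462 0.1126 0.02  ] delta_pos [0.0547, -0.1932, -0.3464] rot [5.19, -0.0, 0.02] rows>= 7
[ 0.6185 -0.2447  0.0746] [-0.3 -0.1 -0.2] 0.08579259740639847
[([53.0, 379.0], 0.97), ([325.0, 249.0], 0.64)] [322.35450886 270.01432377] [322.50787104 252.46572641]
```

Socket is seated where predicted. Next: B to L2.

carry_out --moves '[{"delta_pos":[0,-0.03,-0.05],"rot":[2,0,0],"gripper":0},{"delta_pos":[0,-0.06,-0.1],"rot":[5.2,0,0],"gripper":0},{"delta_pos":[0,-0.09,-0.16],"rot":[5.2,0,0],"gripper":0},{"delta_pos":[0,-0.12,-0.21],"rot":[5.2,0,0],"gripper":0},{"delta_pos":[0,-0.15,-0.26],"rot":[5.2,0,0],"gripper":0},{"delta_pos":[0,-0.18,-0.31],"rot":[5.2,0,0],"gripper":0},{"delta_pos":[0.01,-0.193,-0.346],"rot":[5.2,0,0],"gripper":0},{"delta_pos":[0.04,-0.193,-0.346],"rot":[5.2,0,0],"gripper":0},{"delta_pos":[0.054,-0.193,-0.346],"rot":[5.2,0,0],"gripper":0},{"delta_pos":[0.054,-0.193,-0.346],"rot":[5.2,0,0],"gripper":0},{"delta_pos":[0.054,-0.193,-0.346],"rot":[5.2,0,0],"gripper":0}]'

```text
time_s: 33.15
tcp_pos: [0.4472, 0.1118, 0.0218]
ee_rot: [0.537, 0.461, -0.536, 0.461]
ft_force: [0.8, -0.1, 0.7]
width: 0.0853
```

```bash
python3 g.py .4462 .1126 -.016 -98.6 socketL1
```

```text
go [ 0.4462  0.1126 -0.016 ] delta_pos [0.0378, -0.0012, -0.0006] rot [-0.06, -0.01, -0.05] rows>= 1
[([322.0, 279.0], 0.95), ([589.0, 120.0], 0.87)]
```

Matches the earlier view (not knocked). Grasp and lift.

carry_out --moves '[{"delta_pos":[0.02,-0.001,0],"rot":[0,0,0],"gripper":0},{"delta_pos":[0.0375,-0.001,0],"rot":[0,0,0],"gripper":0},{"delta_pos":[0.0375,-0.001,0],"rot":[0,0,0],"gripper":255},{"delta_pos":[0.0375,-0.001,0],"rot":[0,0,0],"gripper":255},{"delta_pos":[0.0375,-0.001,0],"rot":[0,0,0],"gripper":255},{"delta_pos":[0.0375,-0.001,0],"rot":[0,0,0],"gripper":255},{"delta_pos":[0.0375,-0.001,0],"rot":[0,0,0],"gripper":255},{"delta_pos":[0.0375,-0.001,0],"rot":[0,0,0],"gripper":255},{"delta_pos":[0.01,-0.001,0],"rot":[0,0,0],"gripper":255},{"delta_pos":[-0.044,-0.001,0],"rot":[0,0,0],"gripper":255},{"delta_pos":[-0.044,-0.001,0],"rot":[0,0,0],"gripper":255}]'

```text
time_s: 34.62
tcp_pos: [0.4483, 0.1128, 0.0694]
ee_rot: [0.539, 0.46, -0.534, 0.463]
ft_force: [-0.6, 0.2, -1.5]
width: 0.0276
```

```bash
python3 g.py .6233 -.1641 .064 -93.4
```

```text
go [ 0.6233 -0.1641  0.064 ] delta_pos [0.0064, 0.2145, 0.2476] rot [-5.21, -0.13, -0.46] rows>= 6
```

carry_out --moves '[{"delta_pos":[-0.01,0.03,0.03],"rot":[-2,0,0],"gripper":255},{"delta_pos":[-0.02,0.07,0.07],"rot":[-5,0,0],"gripper":255},{"delta_pos":[-0.02,0.11,0.115],"rot":[-5.2,0,0],"gripper":255},{"delta_pos":[-0.02,0.15,0.16],"rot":[-5.2,0,0],"gripper":255},{"delta_pos":[-0.02,0.19,0.205],"rot":[-5.2,0,0],"gripper":255},{"delta_pos":[-0.01,0.2145,0.2476],"rot":[-5.2,0,0],"gripper":255},{"delta_pos":[0.006,0.2145,0.2476],"rot":[-5.2,0,0],"gripper":255},{"delta_pos":[0.006,0.2145,0.2476],"rot":[-5.2,0,0],"gripper":255},{"delta_pos":[0.006,0.2145,0.2476],"rot":[-5.2,0,0],"gripper":255}]'

```text
time_s: 35.75
tcp_pos: [0.6204, -0.1633, 0.0592]
ee_rot: [-0.514, -0.485, 0.514, -0.485]
ft_force: [-0.1, -0.2, -0.9]
width: 0.0274
```

```bash
python3 g.py .6233 -.1644 .012 -93.4
```

```text
go [ 0.6233 -0.1644  0.012 ] delta_pos [0.0472, 0.003, 0.0009] rot [0.07, -0.01, 0.02] rows>= 1
```

carry_out --moves '[{"delta_pos":[0.01,0.003,0.001],"rot":[0,0,0],"gripper":255},{"delta_pos":[0.025,0.003,0.001],"rot":[0,0,0],"gripper":255},{"delta_pos":[0.033,0.003,0.001],"rot":[0,0,0],"gripper":255},{"delta_pos":[0.038,0.003,0.001],"rot":[0,0,0],"gripper":255},{"delta_pos":[0.042,0.003,0.001],"rot":[0,0,0],"gripper":255},{"delta_pos":[0.047,0.003,0.001],"rot":[0,0,0],"gripper":255},{"delta_pos":[0.047,0.003,0.001],"rot":[0,0,0],"gripper":255}]'

```text
time_s: 36.62
tcp_pos: [0.6238, -0.1649, 0.0117]
ee_rot: [0.515, 0.485, -0.514, 0.485]
ft_force: [1.9, 4.5, -1.8]
width: 0.0274
```

carry_out --moves '[{"delta_pos":[0.006,0,0],"rot":[0,0,0],"gripper":255},{"delta_pos":[0.011,0,0],"rot":[0,0,0],"gripper":255},{"delta_pos":[0.015,0,0],"rot":[0,0,0],"gripper":255},{"delta_pos":[0.018,0,0],"rot":[0,0,0],"gripper":255},{"delta_pos":[0.018,0,0],"rot":[0,0,0],"gripper":255}]'

```text
time_s: 37.25
tcp_pos: [0.6241, -0.1649, -0.0033]
ee_rot: [0.515, 0.485, -0.514, 0.485]
ft_force: [-6.3, 9.5, 12.4]
width: 0.0272
```

carry_out --moves '[{"delta_pos":[0,0,0],"rot":[0,0,0],"gripper":110},{"delta_pos":[0,0,0],"rot":[0,0,0],"gripper":110},{"delta_pos":[0,0,0],"rot":[0,0,0],"gripper":110},{"delta_pos":[-0.03,0,0],"rot":[0,0,0],"gripper":110},{"delta_pos":[-0.08,0,0],"rot":[0,0,0],"gripper":0},{"delta_pos":[-0.08,0,0],"rot":[0,0,0],"gripper":0},{"delta_pos":[-0.08,0,0],"rot":[0,0,0],"gripper":0}]'

```text
time_s: 38.12
tcp_pos: [0.6233, -0.1659, 0.0736]
ee_rot: [-0.515, -0.485, 0.515, -0.485]
ft_force: [-0.2, -0.3, -0.4]
width: 0.0851
```

```bash
python3 g.py .4332 -.2475 .02 -93.6; python3 - <<'E'
from h import *
o,p,c=shot("c3")
print([(np.round(d["uv"]).tolist(),round(d["p"],2)) for d in vision.recognise(p,"socketL1")[:3]],proj(c,[.6233,-.1641,.0395]),proj(c,[.6186,-.2441,.0395]))
E
```

```text
go [ 0.4332 -0.2475  0.02  ] delta_pos [0.0537, -0.1849, 0.0928] rot [0.18, 0.01, 0.02] rows>= 4
[ 0.6233 -0.1659  0.0736] [-0.2 -0.3 -0.4] 0.08508748183729598
[([321.0, 246.0], 0.89)] [320.55679751 253.34593747] [448.15519179 253.25165715]
```

Now D (small) to S1.

carry_out --moves '[{"delta_pos":[0,-0.05,0.025],"rot":[0,0,0],"gripper":0},{"delta_pos":[0,-0.1,0.05],"rot":[0,0,0],"gripper":0},{"delta_pos":[0,-0.15,0.075],"rot":[0,0,0],"gripper":0},{"delta_pos":[0.01,-0.185,0.093],"rot":[0,0,0],"gripper":0},{"delta_pos":[0.04,-0.185,0.093],"rot":[0,0,0],"gripper":0},{"delta_pos":[0.053,-0.185,0.093],"rot":[0,0,0],"gripper":0},{"delta_pos":[0.053,-0.185,0.093],"rot":[0,0,0],"gripper":0},{"delta_pos":[0.053,-0.185,0.093],"rot":[0,0,0],"gripper":0}]'

```text
time_s: 39.22
tcp_pos: [0.4341, -0.2477, 0.0218]
ee_rot: [0.515, 0.485, -0.514, 0.485]
ft_force: [0.2, -0.2, -0.3]
width: 0.0851
```

```bash
python3 g.py .4332 -.2475 -.016 -93.6 socketS1
```

```text
go [ 0.4332 -0.2475 -0.016 ] delta_pos [0.0378, -0.0009, -0.0002] rot [0.23, 0.04, -0.05] rows>= 1
[([319.0, 274.0], 0.98)]
```

carry_out --moves '[{"delta_pos":[0.02,-0.001,0],"rot":[0,0,0],"gripper":0},{"delta_pos":[0.0375,-0.001,0],"rot":[0,0,0],"gripper":0},{"delta_pos":[0.0375,-0.001,0],"rot":[0,0,0],"gripper":255},{"delta_pos":[0.0375,-0.001,0],"rot":[0,0,0],"gripper":255},{"delta_pos":[0.0375,-0.001,0],"rot":[0,0,0],"gripper":255},{"delta_pos":[0.0375,-0.001,0],"rot":[0,0,0],"gripper":255},{"delta_pos":[0.0375,-0.001,0],"rot":[0,0,0],"gripper":255},{"delta_pos":[0.0375,-0.001,0],"rot":[0,0,0],"gripper":255},{"delta_pos":[0.01,-0.001,0],"rot":[0,0,0],"gripper":255},{"delta_pos":[-0.044,-0.001,0],"rot":[0,0,0],"gripper":255},{"delta_pos":[-0.044,-0.001,0],"rot":[0,0,0],"gripper":255}]'

```text
time_s: 40.7
tcp_pos: [0.4345, -0.249, 0.0693]
ee_rot: [0.515, 0.482, -0.514, 0.488]
ft_force: [0.1, -0.6, -2.0]
width: 0.0213
```

```bash
python3 g.py .6158 .0529 .064 -86.75
```

```text
go [0.6158 0.0529 0.064 ] delta_pos [0.0052, 0.163, -0.3122] rot [-6.66, 0.26, -0.38] rows>= 6
```

carry_out --moves '[{"delta_pos":[-0.02,0.0,-0.04],"rot":[-2,0,0],"gripper":255},{"delta_pos":[-0.02,0.02,-0.1],"rot":[-5,0,0],"gripper":255},{"delta_pos":[-0.02,0.05,-0.15],"rot":[-6.6,0,0],"gripper":255},{"delta_pos":[-0.02,0.08,-0.2],"rot":[-6.6,0,0],"gripper":255},{"delta_pos":[-0.02,0.12,-0.25],"rot":[-6.6,0,0],"gripper":255},{"delta_pos":[-0.02,0.163,-0.29],"rot":[-6.6,0,0],"gripper":255},{"delta_pos":[0.0,0.163,-0.312],"rot":[-6.6,0,0],"gripper":255},{"delta_pos":[0.005,0.163,-0.312],"rot":[-6.6,0,0],"gripper":255},{"delta_pos":[0.005,0.163,-0.312],"rot":[-6.6,0,0],"gripper":255},{"delta_pos":[0.005,0.163,-0.312],"rot":[-6.6,0,0],"gripper":255}]'

```text
time_s: 41.95
tcp_pos: [0.6135, 0.053, 0.0609]
ee_rot: [0.486, 0.513, -0.486, 0.514]
ft_force: [0.6, -0.2, -0.0]
width: 0.0207
```

```bash
python3 g.py .616 .0527 .012 -86.75
```

```text
go [0.616  0.0527 0.012 ] delta_pos [0.0489, 0.0025, 0.0004] rot [-0.15, 0.02, -0.06] rows>= 1
```

carry_out --moves '[{"delta_pos":[0.01,0.0025,0],"rot":[0,0,0],"gripper":255},{"delta_pos":[0.025,0.0025,0],"rot":[0,0,0],"gripper":255},{"delta_pos":[0.033,0.0025,0],"rot":[0,0,0],"gripper":255},{"delta_pos":[0.038,0.0025,0],"rot":[0,0,0],"gripper":255},{"delta_pos":[0.043,0.0025,0],"rot":[0,0,0],"gripper":255},{"delta_pos":[0.049,0.0025,0],"rot":[0,0,0],"gripper":255},{"delta_pos":[0.049,0.0025,0],"rot":[0,0,0],"gripper":255}]'

```text
time_s: 42.82
tcp_pos: [0.6158, 0.0543, 0.0105]
ee_rot: [0.486, 0.514, -0.486, 0.514]
ft_force: [-0.8, 0.1, -0.5]
width: 0.0208
```

carry_out --moves '[{"delta_pos":[0.005,0,0],"rot":[0,0,0],"gripper":255},{"delta_pos":[0.01,0,0],"rot":[0,0,0],"gripper":255},{"delta_pos":[0.014,0,0],"rot":[0,0,0],"gripper":255},{"delta_pos":[0.017,0,0],"rot":[0,0,0],"gripper":255},{"delta_pos":[0.017,0,0],"rot":[0,0,0],"gripper":255}]'

```text
time_s: 43.45
tcp_pos: [0.6165, 0.0544, -0.0035]
ee_rot: [0.486, 0.513, -0.486, 0.514]
ft_force: [-8.1, -0.3, 12.8]
width: 0.0209
```

Seated. Release, lift, go to A.

carry_out --moves '[{"delta_pos":[0,0,0],"rot":[0,0,0],"gripper":120},{"delta_pos":[0,0,0],"rot":[0,0,0],"gripper":120},{"delta_pos":[0,0,0],"rot":[0,0,0],"gripper":120},{"delta_pos":[-0.03,0,0],"rot":[0,0,0],"gripper":120},{"delta_pos":[-0.08,0,0],"rot":[0,0,0],"gripper":0},{"delta_pos":[-0.08,0,0],"rot":[0,0,0],"gripper":0},{"delta_pos":[-0.08,0,0],"rot":[0,0,0],"gripper":0}]'

```text
time_s: 44.32
tcp_pos: [0.6159, 0.0543, 0.0735]
ee_rot: [0.486, 0.514, -0.486, 0.514]
ft_force: [-0.2, 0.3, -0.4]
width: 0.0854
```

```bash
python3 g.py .4555 .2355 .02 -107.8; python3 - <<'E'
from h import *
o,p,c=shot("c4")
print([(np.round(d["uv"]).tolist(),round(d["p"],2)) for d in vision.recognise(p,"socketS1")[:3]],proj(c,[.6158,.0529,.0345]))
E
```

```text
go [0.4555 0.2355 0.02  ] delta_pos [0.0536, -0.15, -0.1898] rot [20.99, 0.01, 0.03] rows>= 4
[0.6159 0.0543 0.0735] [-0.2  0.3 -0.4] 0.08544002807713894
[([323.0, 246.0], 0.7), ([99.0, 387.0], 0.4)] [325.47592643 250.60811263]
```

carry_out --moves '[{"delta_pos":[0,-0.04,-0.04],"rot":[6,0,0],"gripper":0},{"delta_pos":[0,-0.08,-0.08],"rot":[12,0,0],"gripper":0},{"delta_pos":[0,-0.11,-0.13],"rot":[18,0,0],"gripper":0},{"delta_pos":[0,-0.15,-0.17],"rot":[21,0,0],"gripper":0},{"delta_pos":[0.02,-0.15,-0.19],"rot":[21,0,0],"gripper":0},{"delta_pos":[0.053,-0.15,-0.19],"rot":[21,0,0],"gripper":0},{"delta_pos":[0.053,-0.15,-0.19],"rot":[21,0,0],"gripper":0},{"delta_pos":[0.053,-0.15,-0.19],"rot":[21,0,0],"gripper":0},{"delta_pos":[0.053,-0.15,-0.19],"rot":[21,0,0],"gripper":0}]'

```text
time_s: 45.55
tcp_pos: [0.4566, 0.2358, 0.0224]
ee_rot: [0.572, 0.416, -0.571, 0.417]
ft_force: [-0.1, -0.6, -0.2]
width: 0.0854
```

```bash
python3 g.py .4555 .2355 -.016 -107.8 socketS1
```

```text
go [ 0.4555  0.2355 -0.016 ] delta_pos [0.0384, -0.0011, 0.0006] rot [-0.04, -0.07, -0.09] rows>= 1
[([325.0, 272.0], 0.82), ([247.0, 23.0], 0.71)]
```

carry_out --moves '[{"delta_pos":[0.02,-0.001,0],"rot":[0,0,0],"gripper":0},{"delta_pos":[0.038,-0.001,0],"rot":[0,0,0],"gripper":0},{"delta_pos":[0.038,-0.001,0],"rot":[0,0,0],"gripper":255},{"delta_pos":[0.038,-0.001,0],"rot":[0,0,0],"gripper":255},{"delta_pos":[0.038,-0.001,0],"rot":[0,0,0],"gripper":255},{"delta_pos":[0.038,-0.001,0],"rot":[0,0,0],"gripper":255},{"delta_pos":[0.038,-0.001,0],"rot":[0,0,0],"gripper":255},{"delta_pos":[0.038,-0.001,0],"rot":[0,0,0],"gripper":255},{"delta_pos":[0.01,-0.001,0],"rot":[0,0,0],"gripper":255},{"delta_pos":[-0.044,-0.001,0],"rot":[0,0,0],"gripper":255},{"delta_pos":[-0.044,-0.001,0],"rot":[0,0,0],"gripper":255}]'

```text
time_s: 47.02
tcp_pos: [0.4572, 0.2371, 0.0694]
ee_rot: [0.574, 0.416, -0.569, 0.417]
ft_force: [-0.9, -0.9, -1.5]
width: 0.021
```

```bash
python3 g.py .6114 .1327 .066 -86.75
```

```text
go [0.6114 0.1327 0.066 ] delta_pos [0.0042, 0.1787, 0.0522] rot [-21.06, -0.23, -0.41] rows>= 3
```

carry_out --moves '[{"delta_pos":[-0.02,0.04,0.01],"rot":[-6,0,0],"gripper":255},{"delta_pos":[-0.02,0.09,0.025],"rot":[-12,0,0],"gripper":255},{"delta_pos":[-0.02,0.14,0.04],"rot":[-18,0,0],"gripper":255},{"delta_pos":[0,0.179,0.052],"rot":[-21,0,0],"gripper":255},{"delta_pos":[0.004,0.179,0.052],"rot":[-21,0,0],"gripper":255},{"delta_pos":[0.004,0.179,0.052],"rot":[-21,0,0],"gripper":255},{"delta_pos":[0.004,0.179,0.052],"rot":[-21,0,0],"gripper":255},{"delta_pos":[0.004,0.179,0.052],"rot":[-21,0,0],"gripper":255}]'

```text
time_s: 48.02
tcp_pos: [0.6092, 0.1325, 0.062]
ee_rot: [0.486, 0.514, -0.485, 0.514]
ft_force: [-0.3, 0.2, -0.8]
width: 0.0208
```

```bash
python3 g.py .6116 .133 .012 -86.75
```

```text
go [0.6116 0.133  0.012 ] delta_pos [0.05, 0.0024, -0.0003] rot [-0.0, -0.0, -0.08] rows>= 1
```

carry_out --moves '[{"delta_pos":[0.01,0.0025,0],"rot":[0,0,0],"gripper":255},{"delta_pos":[0.025,0.0025,0],"rot":[0,0,0],"gripper":255},{"delta_pos":[0.034,0.0025,0],"rot":[0,0,0],"gripper":255},{"delta_pos":[0.04,0.0025,0],"rot":[0,0,0],"gripper":255},{"delta_pos":[0.045,0.0025,0],"rot":[0,0,0],"gripper":255},{"delta_pos":[0.05,0.0025,0],"rot":[0,0,0],"gripper":255},{"delta_pos":[0.05,0.0025,0],"rot":[0,0,0],"gripper":255}]'

```text
time_s: 48.9
tcp_pos: [0.6117, 0.1323, 0.0107]
ee_rot: [0.486, 0.514, -0.486, 0.514]
ft_force: [1.2, 1.7, -1.4]
width: 0.0209
```

carry_out --moves '[{"delta_pos":[0.005,0,0],"rot":[0,0,0],"gripper":255},{"delta_pos":[0.01,0,0],"rot":[0,0,0],"gripper":255},{"delta_pos":[0.014,0,0],"rot":[0,0,0],"gripper":255},{"delta_pos":[0.017,0,0],"rot":[0,0,0],"gripper":255},{"delta_pos":[0.017,0,0],"rot":[0,0,0],"gripper":255}]'

```text
time_s: 49.52
tcp_pos: [0.6119, 0.1323, -0.004]
ee_rot: [0.486, 0.514, -0.486, 0.514]
ft_force: [-7.1, 3.9, 11.9]
width: 0.0211
```

carry_out --moves '[{"delta_pos":[0,0,0],"rot":[0,0,0],"gripper":120},{"delta_pos":[0,0,0],"rot":[0,0,0],"gripper":120},{"delta_pos":[0,0,0],"rot":[0,0,0],"gripper":120},{"delta_pos":[-0.03,0,0],"rot":[0,0,0],"gripper":120},{"delta_pos":[-0.08,0,0],"rot":[0,0,0],"gripper":0},{"delta_pos":[-0.12,0,0],"rot":[0,0,0],"gripper":0},{"delta_pos":[-0.12,0,0],"rot":[0,0,0],"gripper":0},{"delta_pos":[-0.12,0,0],"rot":[0,0,0],"gripper":0}]'

```text
time_s: 50.52
tcp_pos: [0.6114, 0.1316, 0.1129]
ee_rot: [0.485, 0.514, -0.486, 0.513]
ft_force: [-0.1, 0.0, -1.0]
width: 0.0858
```

```bash
python3 g.py .608 .2395 -.008 -86.75; python3 - <<'E'
from h import *
o,p,c=shot("c5"); o,t,ct=snap("scene")
save(np.hstack([cv2.resize(p["color"],(448,336)),cv2.resize(t["color"][150:390,190:440],(350,336),interpolation=cv2.INTER_CUBIC)]),"m4.png")
E
```

```text
go [ 0.608   0.2395 -0.008 ] delta_pos [0.1209, 0.0028, -0.1079] rot [-0.07, 0.03, 0.09] rows>= 3
[0.6114 0.1316 0.1129] [-0.1  0.  -1. ] 0.08583750388677922
```

View pics/m4.png

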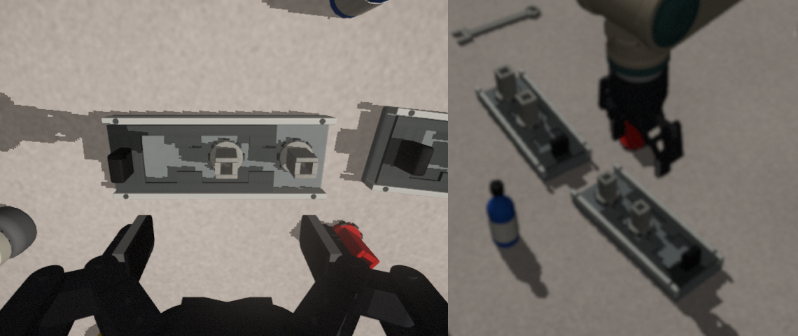

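carry_out --moves '[{"delta_pos":[0.0,0.003,-0.06],"rot":[0,0,0],"gripper":0},{"delta_pos":[0.04,0.003,-0.108],"rot":[0,0,0],"gripper":0},{"delta_pos":[0.08,0.003,-0.108],"rot":[0,0,0],"gripper":0},{"delta_pos":[0.12,0.003,-0.108],"rot":[0,0,0],"gripper":0},{"delta_pos":[0.12,0.003,-0.108],"rot":[0,0,0],"gripper":0},{"delta_pos":[0.12,0.003,-0.108],"rot":[0,0,0],"gripper":255},{"delta_pos":[0.12,0.003,-0.108],"rot":[0,0,0],"gripper":255},{"delta_pos":[0.12,0.003,-0.108],"rot":[0,0,0],"gripper":255},{"delta_pos":[0.12,0.003,-0.108],"rot":[0,0,0],"gripper":255},{"delta_pos":[0.12,0.003,-0.108],"rot":[0,0,0],"gripper":255},{"delta_pos":[0.12,0.003,-0.108],"rot":[0,0,0],"gripper":255}]'

```text
time_s: 52.0
tcp_pos: [0.6092, 0.24, -0.0049]
ee_rot: [0.486, 0.513, -0.486, 0.514]
ft_force: [-1.6, 0.3, 5.7]
width: 0.0129
```

carry_out --moves '[{"delta_pos":[0,0,0.006],"rot":[0,0,0],"gripper":255},{"delta_pos":[0,0,0.012],"rot":[0,0,0],"gripper":255},{"delta_pos":[0,0,0.018],"rot":[0,0,0],"gripper":255},{"delta_pos":[0,0,0.024],"rot":[0,0,0],"gripper":255},{"delta_pos":[0,0,0.03],"rot":[0,0,0],"gripper":255},{"delta_pos":[0,0,0.036],"rot":[0,0,0],"gripper":255},{"delta_pos":[0,0,0.039],"rot":[0,0,0],"gripper":255},{"delta_pos":[0,0,0.042],"rot":[0,0,0],"gripper":255},{"delta_pos":[0,0,0.044],"rot":[0,0,0],"gripper":255},{"delta_pos":[0,0,0.044],"rot":[0,0,0],"gripper":255}]'

```text
time_s: 53.25
tcp_pos: [0.6114, 0.2005, -0.0048]
ee_rot: [0.488, 0.515, -0.483, 0.513]
ft_force: [0.3, 17.1, 3.3]
width: 0.0128
```

carry_out --moves '[{"delta_pos":[0,0,0.004],"rot":[0,0,0],"gripper":255},{"delta_pos":[0,0,0.004],"rot":[0,0,0],"gripper":255},{"delta_pos":[0,0,-0.004],"rot":[0,0,0],"gripper":0},{"delta_pos":[0,0,-0.004],"rot":[0,0,0],"gripper":0},{"delta_pos":[0,0,-0.004],"rot":[0,0,0],"gripper":0},{"delta_pos":[-0.04,0,-0.004],"rot":[0,0,0],"gripper":0},{"delta_pos":[-0.1,0,-0.004],"rot":[0,0,0],"gripper":0},{"delta_pos":[-0.1,0,-0.004],"rot":[0,0,0],"gripper":0}]'

```text
time_s: 54.25
tcp_pos: [0.6144, 0.1999, 0.1011]
ee_rot: [0.49, 0.511, -0.483, 0.516]
ft_force: [0.1, 0.1, -0.0]
width: 0.0854
```

```bash
python3 g.py .6325 -.0572 .06 -93.4
```

```text
go [ 0.6325 -0.0572  0.06  ] delta_pos [0.0406, 0.0036, 0.2578] rot [6.53, -0.15, -0.65] rows>= 5
```

carry_out --moves '[{"delta_pos":[0,0,0.06],"rot":[2,0,0],"gripper":0},{"delta_pos":[0,0.002,0.12],"rot":[6.5,0,0],"gripper":0},{"delta_pos":[0,0.003,0.18],"rot":[6.5,0,0],"gripper":0},{"delta_pos":[0,0.003,0.24],"rot":[6.5,0,0],"gripper":0},{"delta_pos":[0.02,0.0036,0.258],"rot":[6.5,0,0],"gripper":0},{"delta_pos":[0.04,0.0036,0.258],"rot":[6.5,0,0],"gripper":0},{"delta_pos":[0.04,0.0036,0.258],"rot":[6.5,0,0],"gripper":0},{"delta_pos":[0.04,0.0036,0.258],"rot":[6.5,0,0],"gripper":0}]'

```text
time_s: 55.25
tcp_pos: [0.6291, -0.0558, 0.0542]
ee_rot: [0.514, 0.486, -0.514, 0.486]
ft_force: [-0.0, -0.8, 0.0]
width: 0.0852
```

```bash
python3 g.py .6325 -.0572 -.006 -93.4
```

```text
go [ 0.6325 -0.0572 -0.006 ] delta_pos [0.0602, 0.0035, 0.0013] rot [0.22, -0.01, 0.0] rows>= 1
```

carry_out --moves '[{"delta_pos":[0.03,0.0035,0.001],"rot":[0.2,0,0],"gripper":0},{"delta_pos":[0.06,0.0035,0.001],"rot":[0.2,0,0],"gripper":0},{"delta_pos":[0.06,0.0035,0.001],"rot":[0.2,0,0],"gripper":0},{"delta_pos":[0.06,0.0035,0.001],"rot":[0.2,0,0],"gripper":255},{"delta_pos":[0.06,0.0035,0.001],"rot":[0.2,0,0],"gripper":255},{"delta_pos":[0.06,0.0035,0.001],"rot":[0.2,0,0],"gripper":255},{"delta_pos":[0.06,0.0035,0.001],"rot":[0.2,0,0],"gripper":255},{"delta_pos":[0.06,0.0035,0.001],"rot":[0.2,0,0],"gripper":255},{"delta_pos":[0.06,0.0035,0.001],"rot":[0.2,0,0],"gripper":255}]'

```text
time_s: 56.38
tcp_pos: [0.6327, -0.0586, -0.0051]
ee_rot: [0.515, 0.484, -0.515, 0.485]
ft_force: [-1.9, 0.8, 6.1]
width: 0.0129
```

carry_out --moves '[{"delta_pos":[0,0,0.006],"rot":[0,0,0],"gripper":255},{"delta_pos":[0,0,0.012],"rot":[0,0,0],"gripper":255},{"delta_pos":[0,0,0.018],"rot":[0,0,0],"gripper":255},{"delta_pos":[0,0,0.024],"rot":[0,0,0],"gripper":255},{"delta_pos":[0,0,0.03],"rot":[0,0,0],"gripper":255},{"delta_pos":[0,0,0.036],"rot":[0,0,0],"gripper":255},{"delta_pos":[0,0,0.039],"rot":[0,0,0],"gripper":255},{"delta_pos":[0,0,0.042],"rot":[0,0,0],"gripper":255},{"delta_pos":[0,0,0.044],"rot":[0,0,0],"gripper":255},{"delta_pos":[0,0,0.044],"rot":[0,0,0],"gripper":255}]'

```text
time_s: 57.62
tcp_pos: [0.6304, -0.0969, -0.0051]
ee_rot: [0.516, 0.487, -0.512, 0.483]
ft_force: [-1.6, 21.5, 7.6]
width: 0.0131
```

carry_out --moves '[{"delta_pos":[0,0,0.006],"rot":[0,0,0],"gripper":255},{"delta_pos":[0,0,0.006],"rot":[0,0,0],"gripper":255},{"delta_pos":[0,0,0.006],"rot":[0,0,0],"gripper":255}]'

```text
time_s: 58.0
tcp_pos: [0.6303, -0.0966, -0.0051]
ee_rot: [0.517, 0.49, -0.509, 0.482]
ft_force: [-3.6, 43.5, 11.2]
width: 0.0128
```

carry_out --moves '[{"delta_pos":[0,0,-0.006],"rot":[0,0,0],"gripper":0},{"delta_pos":[0,0,-0.006],"rot":[0,0,0],"gripper":0},{"delta_pos":[0,0,-0.006],"rot":[0,0,0],"gripper":0},{"delta_pos":[-0.04,0,-0.006],"rot":[0,0,0],"gripper":0},{"delta_pos":[-0.1,0,-0.006],"rot":[0,0,0],"gripper":0},{"delta_pos":[-0.16,0,-0.066],"rot":[0,0,0],"gripper":0},{"delta_pos":[-0.2,0,-0.086],"rot":[0,0,0],"gripper":0},{"delta_pos":[-0.2,0,-0.086],"rot":[0,0,0],"gripper":0},{"delta_pos":[-0.2,0,-0.086],"rot":[0,0,0],"gripper":0}]'

```text
time_s: 59.12
tcp_pos: [0.6346, -0.0234, 0.1937]
ee_rot: [-0.515, -0.484, 0.515, -0.484]
ft_force: [0.4, -0.0, -0.9]
width: 0.0855
```

```bash
python3 - <<'E'
from h import *
o,p,c=shot("e1")
save(cv2.resize(p["color"],(800,600)),"e1b.png")
E
```

```text
[ 0.6346 -0.0234  0.1937] [ 0.4 -0.  -0.9] 0.08553209995400655
```

View pics/e1b.png

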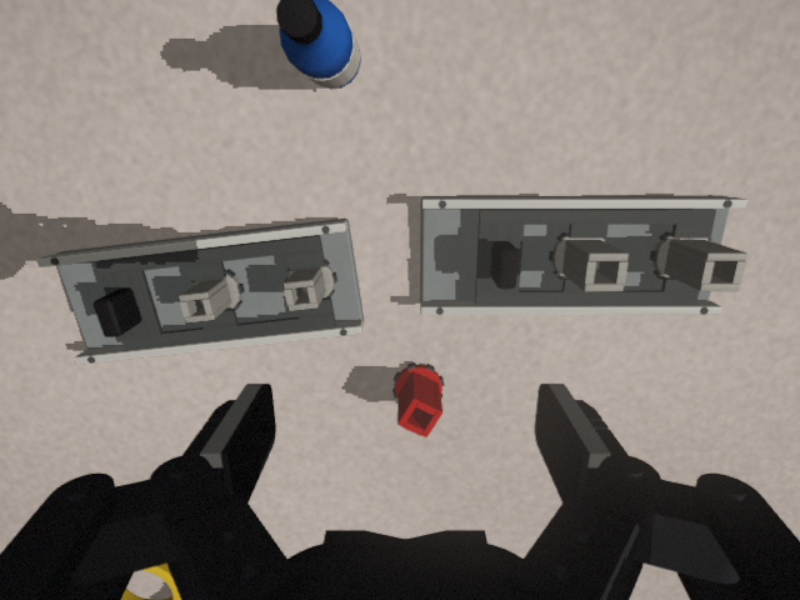

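```bash
python3 -c "
from h import *
print(finish_job())"
```

```text
the job is handed in; nothing more can be done
None
```

I opened both lock plates, set all four loose sockets (two large, two small) on posts of their own size, and shut both plates. I then handed the job in; it gave no verdict. I never touched the red look-alike, bottle, jar, wrench or tape roll.

**Last checks**
- **Sockets:** each went down freely. All four stopped at the expected seated height, against light contact of 5–13 N. In the picture taken after the last placement, all four stood upright on the posts.
- **Shutting the plates:** the small rack's plate travelled about 39.5 mm to its stop. The large rack's travelled 38–40 mm and stayed put at 43 N. The final picture shows the plates over the flanges.
- **Hand clear:** at the end the gripper was open and about 0.2 m up, touching nothing.

**What disagreed**
- **Fingertip height:** the real fingertips sit about 38 mm behind the reported tool point. My first close on the large rack's grip passed over it and shut on nothing. A touch on the bench gave the offset, and I used it from then on.
- **Large rack's start position:** its plate moved only about 24 mm before reaching the open stop, held there at 68 N. It was probably already about 16 mm open, and the later near-full shutting travel fits that.
- **Wrist-camera scale:** lengths measured from a distance came out about 4% short. I used close-up views for the final positions, and there the post spacing came out at the correct 80 mm.

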